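Rehang a thread spool and fold away the emptied hook

TASK

The thread spool hangs on the swing hook that stands out; move it to the other hook, which is folded back. First swing the folded hook out until it bears firmly on its stop, then hang the spool on it by its eye, and last fold the emptied hook back until it bears firmly on its rest. Press gently by feel, do not force the hooks, do not drop or knock the spool, and leave the other things alone.

Things in the scene. Friction and masses are not known exactly. Their poses are not given: they have to be found in the camera images.
- board: low plywood bench board carrying both hooks side by side, fixed; 360 mm long (y), 130 mm high, 18 mm thick. Origin under its middle; -x points out of its front, y along it. Its top edge is below the hooks' bars, so the room above it is free for fingers
- swing_a (a joint): hook A, standing out, spool on it at the start. Level steel bar 10 x 10 mm, 85 mm long from a vertical hinge, with an upturned round pin (10 mm across, 25 mm tall above the bar, axis 80 mm from the hinge) at its end. Joint 0: parallel to the board, pointing along the plate's +y; grows counter-clockwise seen from above as it swings out; 1.57: square to the board
- swing_b (a joint): hook B, folded near the board, empty at the start; same shape and joint values as A. Both hinges are stiff: about 2 N at the pin moves them and they stay where left. Each has two rubber-tipped set screws: folded rest anywhere from -0.11 to 0.11, out stop anywhere from 1.43 to 1.71; to be felt, not read
- plate_a: fixed steel plate of hook A with its stops. Origin on the hinge axis at mid-height of the bar (135 mm above the bench; bar top 140, pin top 165 mm). z up, -x straight out from the board, +y where the folded arm points. Board front at x = +22 mm. Nothing but the pin rises over 7 mm above the origin. Firmly on a stop: a push of 5 to 8 N at the pin moves it no more; over 15 N strains the screw
- plate_b: fixed steel plate of hook B with its stops; origin, axes, sizes and stop forces as for plate A. The two hinges are 135 mm apart along the board
- swing_a_pin (a point): point on the axis of hook A's upturned pin, half-way up the part above the bar (12.5 mm above the bar's top, 17.5 mm above its mid-height); y points along the arm from hinge to pin, z up
- swing_b_pin (a point): the same point on hook B
- spool_tab (a point): centre of the upright steel grip tab on top of the spool's stirrup, to be grasped: 14 mm wide (y), 10 mm thick (x), 40 mm tall (z). Under it is the stirrup's top bar, 8 mm high, 42 mm wide; the tab's centre is 28 mm above the surface that sits on the hook and 126 mm above the spool's underside. About 0.2 kg in all
- spool_eye (a point): middle of the underside of the stirrup's top bar, which rests on the hook's bar. The closed eye under it is 30 mm wide (y), 48 mm high; its frame is 42 mm wide, 10 mm thick (x, the way through the eye, lies along the hook's arm). Below hangs the spool, 44 mm across, 28 mm wide. To pass the pin it must be raised 26 to 37 mm and slid along the arm
- glue: small glue bottle, 26 mm across, 62 mm tall, origin under its base; leave alone
- scissors: black-handled scissors lying flat, 170 mm long, origin at the pivot on the bench; leave alone
- tube: upright grey tube with a metal collar, 40 mm across, 94 mm tall, origin under its base; leave alone
Things that resemble listed ones, but are neither listed nor needed, are in the scene too. What is shaped like the part that bears spool_tab but blue or pink is not meant.

How it is judged:
By the outcome, as a careful person would: the job done as asked, in the order asked, and still so for the second after the job is handed in, with the robot touching nothing.
It also fails if it takes over 72 s, if anything falls off the work surface, if the arm or the gripper's body presses on something with over 40 N, if the wrist force passes 120 N, or if a joint passes its speed limit or range.

ROBOT

A 6-joint arm with a two-finger parallel gripper is mounted at the origin on the work surface. World frame = base frame: x ahead of the robot, y to its left, z up, the work surface at z = 0. Lengths are in mm, angles in rad, forces in N, time in s.
With the tool pointing down it reaches from about 250 to 775 mm from the base axis. Payload 8.9 kg.
Tool frame: the origin (TCP) lies midway between the tips of the shut fingers; the grasp point (between the pads) lies 19 mm behind it; x points along the fingers, z is the direction in which the jaws open and shut, and the axes are right-handed (so a half turn about x gives the same grasp; the last joint's range is limited). The gripper opens to 85 mm and grips with 20 to 120 N. Pads are 22 mm wide; open, the fingers measure 114 mm over their backs; the gripper's body (76 mm by 85 mm) begins 54 mm behind the grasp point. The pads swing forward as they close: fully open they stand 13 mm farther back than shut.
Start: joints at [-1.287, 0.291, -0.153, 1.127, 0, 1.431], TCP at [215.417, -478.768, 231.305] pointing down, gripper open.
Joint ranges: [-2.52, 2.52], [-0.91, 1.74], [-1.3, 1.37], [-1.96, 2.02], [-1.52, 1.47], [-3.14, 3.14]. Speed limits (rad/s): [2.22, 2.22, 2.79, 3.14, 3.14, 3.14].

INTERFACE

Orientations are given as a rotation vector (axis times angle).
In Python, from workcell import r gives the robot as it stands.
- The arm moves only by the tool send_rows, never from a script. Its arguments are lists of equal length, an entry for each row: "delta_pos": the shift along the world's x, y, z as a fraction of full scale, a list of three; "twist": the turn, a rotation vector about the world's x, y, z as a fraction of full scale, a list of three; "fingers": the gripper command: -1 is shut, 1 is fully open, values between are in proportion. In form: {"delta_pos": [[x, y, z], ...], "twist": [[wx, wy, wz], ...], "fingers": [fingers, ...]}. A call has 1 to 10 rows; each row shifts and turns the commanded pose from where the row before left it; what a row does not reach is not made up. Full scale, the value 1, is 0.04 m for a shift and 0.08 rad for a turn. A row lasts 1/12 s, in which the tool goes at most 41.7 mm and 7.16 degrees, less where a joint would pass 70% of its speed; a pose out of reach is approached as far as the arm can. A call with a number of a shift or a turn outside -1 to 1 is refused whole. A call with a gripper value outside its range is refused whole. The fingers move at their own pace and stop on an object; "force" is the grip in N (left out, the last holds). Time passes only in rows, so rows that do not move let the fingers close. It gives the time, the measured TCP pose, the force and the opening at its end, in the units of the state.
- r.read_state(): the state, without advancing time (a new reading comes with each control period).
- r.camera(name): name is "scene" or "side" or "wrist"; returns a dict with "pixels" (480x640x3 uint8, red, green, blue), "camera_matrix" (3x3 intrinsics, pixels), "R" (3x3) and "t" (3): a world point X has camera coordinates R X + t. Camera axes: x right, y down, z forward; pixel columns grow to the right and rows downward; lengths in mm; the calibration is good to about 2 mm. A picture is of the moment at which its call begins. There is no depth.
- r.job_done(): hands the job in, once; it reports no verdict.
The state is a dict: "t": time; "joint_pos": joint angles; "dq": joint speeds; "joint_torque": joint torques, N m; "position": TCP position; "eef_rot": TCP orientation; "force": force on the tool from outside, world axes, zero at the start; "wrist_torque": the same for the moment, N m; "gripper_width": finger opening in mm.
Only numpy, scipy, OpenCV 4.12 (cv2) and the standard library are available. Lean on these libraries where they do the work, as an engineer would, in place of code of your own. Each camera call takes 0.05 s, during which the arm holds its last target.

## Working session

There is one attempt and no reset: what is moved stays moved. The work goes in short steps, Python scripts to look and compute and a tool call to move; the robot and the scene stay as the last step left them, time stands still between calls to the robot, and variables do not carry over. Pictures are saved under pics/ and viewed, and the job is handed in when it is done.

Besides the shell and the picture viewer there is one more tool, called after "Emit:" as name(argument=value, ...) on one line, values as JSON. send_rows: Moves the arm, as the interface text tells. Its arguments: {"type":"object","properties":{"delta_pos":{"type":"array"},"twist":{"type":"array"},"fingers":{"type":"array"},"force":{"type":"number"}},"required":["delta_pos","twist","fingers"]}

```bash
ls; mkdir -p pics
python3 - <<'E'
from workcell import r
import cv2,numpy as np
for n in ["scene","side","wrist"]:
    c=r.camera(n); cv2.imwrite(f"pics/{n}0.png",c["pixels"][:,:,::-1]); np.savez(f"pics/{n}0.npz",**c)
    print(n,np.round(c["camera_matrix"],1).tolist(),np.round(c["R"],3).tolist(),np.round(c["t"],1).tolist(), np.round(-c["R"].T@c["t"]))
print(r.read_state())
E
```

```text
pics
scene [[446.0, 0.0, 309.9], [0.0, 446.0, 239.5], [0.0, 0.0, 1.0]] [[0.79, 0.614, 0.01], [0.431, -0.542, -0.721], [-0.437, 0.574, -0.692]] [-421.4, -91.4, 1055.6] [ 833. -397.  669.]
side [[610.9, 0.0, 320.5], [0.0, 610.9, 230.9], [0.0, 0.0, 1.0]] [[-0.825, -0.566, -0.003], [-0.278, 0.41, -0.869], [0.493, -0.715, -0.495]] [423.6, 216.4, 1225.4] [-194. 1027.  796.]
wrist [[330.8, 0.0, 318.0], [0.0, 330.8, 235.1], [0.0, 0.0, 1.0]] [[0.41, -0.912, -0.0], [-0.88, -0.396, 0.261], [-0.238, -0.107, -0.965]] [-523.6, -33.5, 378.0] [ 275. -451.  373.]
{'t': 0.15, 'joint_pos': array([-1.28728988e+00,  2.91135177e-01, -1.53933767e-01,  1.12669044e+00,
       -1.15056923e-05,  1.43151570e+00]), 'dq': array([-5.19784802e-05,  8.93967396e-05,  3.79427603e-03, -4.69974911e-04,
        2.82066533e-04,  8.21221530e-04]), 'joint_torque': array([ 7.11850753e-04, -5.37369096e+01,  3.31521320e+01,  1.14465583e-02,
       -3.73865978e-04, -5.60342514e-06]), 'position': array([ 215.32844614, -478.45894742,  230.87954383]), 'eef_rot': array([ 0.89299273,  1.38080337, -0.89197131]), 'force': array([-0.3387763 , -0.90667769,  0.18393913]), 'wrist_torque': array([-0.0433168 , -0.01495714, -0.03052558]), 'gripper_width': 85.18393482272441}
```

View pics/scene0.png

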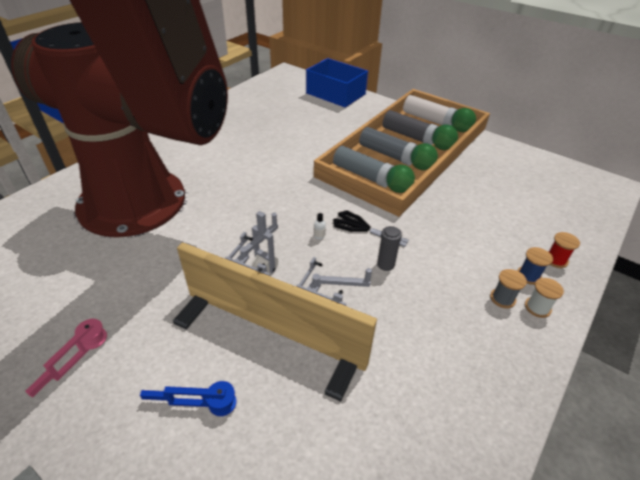

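View pics/side0.png

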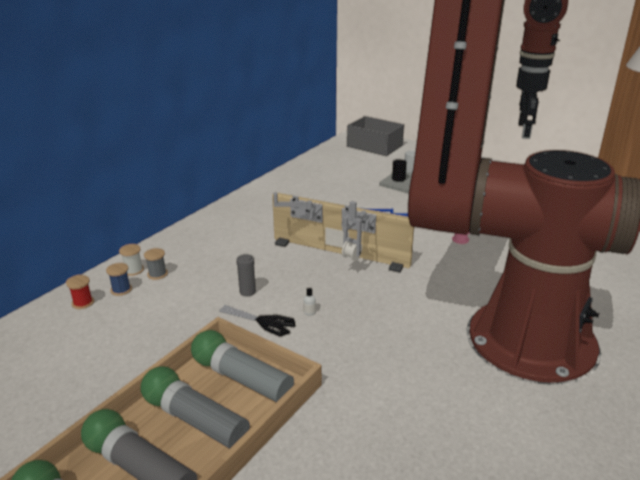

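View pics/wrist0.png

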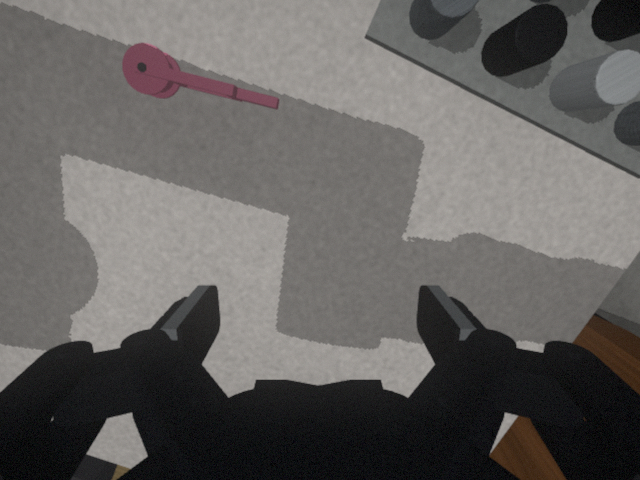

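The scene view shows the board at (275,300) from behind. Hook A with the spool is near (260,240) and hook B is near (340,280). I'll enlarge both views.

Run:
```python
import cv2
a=cv2.imread("pics/scene0.png")[200:350,170:430]; cv2.imwrite("pics/sz.png",cv2.resize(a,None,fx=3,fy=3,interpolation=cv2.INTER_CUBIC))
a=cv2.imread("pics/side0.png")[170:330,220:430]; cv2.imwrite("pics/dz.png",cv2.resize(a,None,fx=3.7,fy=3.7,interpolation=cv2.INTER_CUBIC))
```

```text
(no output)
```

View pics/sz.png

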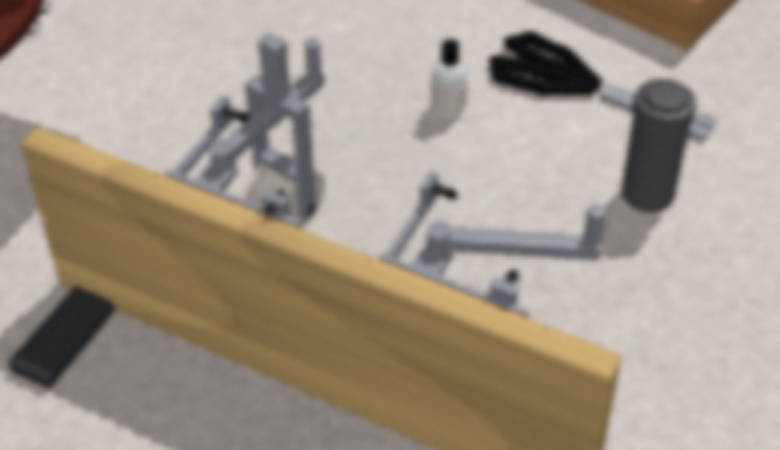

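View pics/dz.png

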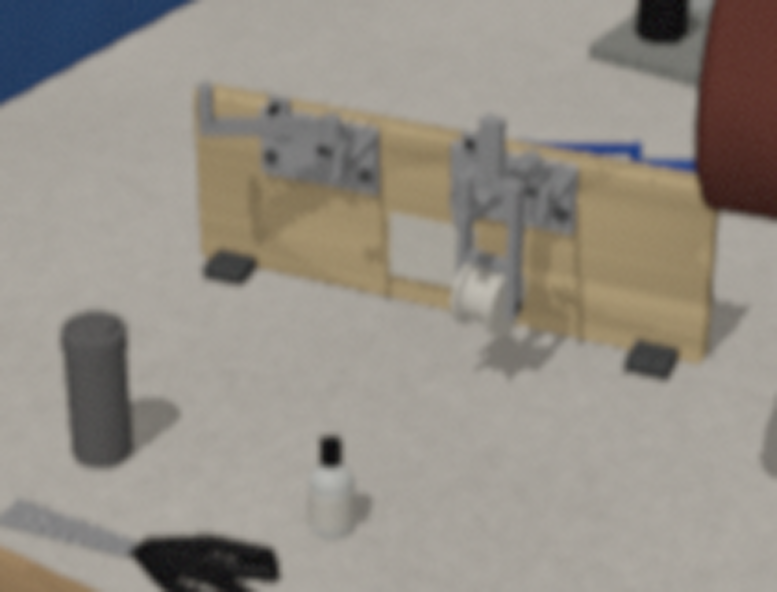

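```bash
cat > h.py <<'E'
import numpy as np
def load(n): return dict(np.load(f"pics/{n}.npz"))
def ray(c,u,v):
    d=c["R"].T@np.linalg.solve(c["camera_matrix"],[u,v,1.]); return -c["R"].T@c["t"],d/np.linalg.norm(d)
def onz(c,u,v,z):
    o,d=ray(c,u,v); return o+d*(z-o[2])/d[2]
def tri(c1,p1,c2,p2):
    A=[];b=[]
    M=np.zeros((3,3));y=np.zeros(3)
    for c,p in((c1,p1),(c2,p2)):
        o,d=ray(c,*p);P=np.eye(3)-np.outer(d,d);M+=P;y+=P@o
    X=np.linalg.solve(M,y)
    return X
def proj(c,X):
    q=c["camera_matrix"]@(c["R"]@X+c["t"]); return q[:2]/q[2]
E
python3 - <<'E'
from h import *
np.set_printoptions(precision=1,suppress=True)
s=load("scene0");d=load("side0")
Z=lambda x,y:(170+x/3,200+y/3)
D=lambda x,y:(220+x/3.7,170+y/3.7)
for n,p,z in [("boardL back",(26,135),130),("boardL front",(42,127),130),("boardR front",(622,357),130),("boardR back",(607,375),130),("pinA",(313,42),165),("pinB",(597,210),165),("hingeB",(439,228),142),("glue",(450,45),62),("tube",(665,95),94)]:
    print(n,onz(s,*Z(*p),z))
for n,p,z in [("bR",(718,208),130),("bL",(197,86),130),("pinB",(206,86),165),("tabtop",(491,120),188),("tube",(95,322),94),("glue",(331,440),62)]:
    print("side",n,onz(d,*D(*p),z))
print("tab",tri(s,Z(272,40),d,D(491,120)),"pinB",tri(s,Z(597,210),d,D(206,88)))
E
```

```text
boardL back [ 324.9 -100.9  130. ]
boardL front [327.  -90.9 130. ]
boardR front [674.9 -21.8 130. ]
boardR back [674.8 -35.5 130. ]
pinA [427.6  33.1 165. ]
pinB [627.1  24.  165. ]
hingeB [559.4 -19.1 142. ]
glue [421.3 177.8  62. ]
tube [578.9 193.6  94. ]
side bR [307.6 -69.1 130. ]
side bL [671.1 -24.  130. ]
side pinB [621.  28. 165.]
side tabtop [423.4   5.8 188. ]
side tube [573.5 198.   94. ]
side glue [417.1 180.9  62. ]
tab [425.6   2.4 185.9] pinB [624.7  25.7 161.8]
```

Run:
```python
from workcell import r
import numpy as np
from scipy.spatial.transform import Rotation as R
np.set_printoptions(precision=3,suppress=True)
s=r.read_state();M=R.from_rotvec(s["eef_rot"]).as_matrix();print(M)
z=M[:,2];print(np.arctan2(z[1],z[0]), s["joint_pos"])
```

```text
[[-0.     0.912  0.41 ]
 [ 0.001  0.41  -0.912]
 [-1.     0.    -0.001]]
-1.148009189714378 [-1.287  0.291 -0.154  1.127 -0.     1.432]
```

Emit:
send_rows(delta_pos=[[0,0,0.8],[0.2,0.3,0.8],[0.4,0.62,0],[0.4,0.62,0],[0.4,0.62,0],[0.4,0.62,0],[0.4,0.62,0],[0.4,0.62,0],[0.4,0.62,0],[0.4,0.62,0]], twist=[[0,0,0.5],[0,0,1],[0,0,1],[0,0,1],[0,0,1],[0,0,1],[0,0,1],[0,0,1],[0,0,1],[0,0,1]], fingers=[1,1,1,1,1,1,1,1,1,1])

```text
t: 0.98
position: [351.8, -267.0, 295.2]
eef_rot: [0.302, 1.55, -0.301]
force: [1.5, -0.9, 0.4]
gripper_width: 85.5
```

Emit:
send_rows(delta_pos=[[0.4,0.62,0],[0.4,0.62,0],[0.4,0.62,0],[0.4,0.62,0],[0.4,0.62,0],[0.4,0.62,0],[0.4,0.62,0],[0.4,0.62,0],[0.2,0.3,0],[0,0,0]], twist=[[0,0,1],[0,0,1],[0,0,1],[0,0,1],[0,0,1],[0,0,1],[0,0,1],[0,0,0.3],[0,0,0],[0,0,0]], fingers=[1,1,1,1,1,1,1,1,1,1])

```text
t: 1.82
position: [488.5, -55.7, 294.9]
eef_rot: [-0.156, 1.565, 0.157]
force: [-0.2, -0.3, -0.7]
gripper_width: 85.3
```

```bash
cat >> h.py <<'E'
def shot(names,tag):
    from workcell import r; import cv2
    for n in names:
        c=r.camera(n); cv2.imwrite(f"pics/{n}{tag}.png",c["pixels"][:,:,::-1]); np.savez(f"pics/{n}{tag}.npz",**c)
def st():
    from workcell import r
    from scipy.spatial.transform import Rotation as R
    s=r.read_state();M=R.from_rotvec(s["eef_rot"]).as_matrix()
    print("t",round(s["t"],2),"pos",np.round(s["position"],1),"yaw",round(np.arctan2(M[1,2],M[0,2]),3),"xax",np.round(M[:,0],3),"F",np.round(s["force"],2),"T",np.round(s["wrist_torque"],2),"w",round(s["gripper_width"],1))
E
python3 -c "
from h import *
shot(['wrist'],'1');st()"
```

```text
t 1.87 pos [487.7 -56.9 294.9] yaw 0.198 xax [-0.001  0.    -1.   ] F [-0.75  0.31  0.14] T [-0.08  0.04 -0.07] w 85.4
```

View pics/wrist1.png

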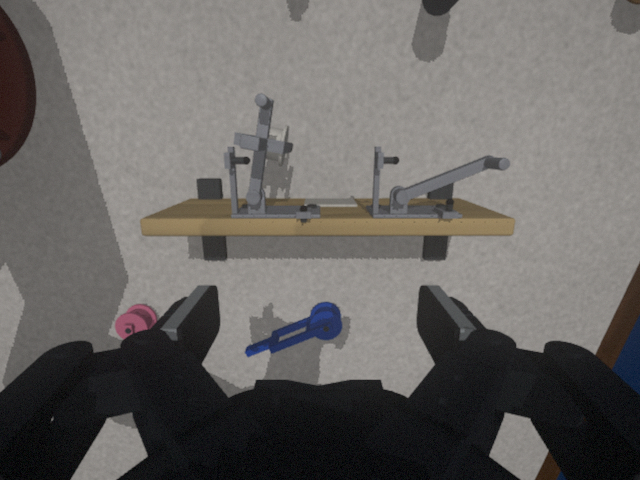

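The wrist view shows pin A's top at (264,100), the tab at (250,142), hinge A at (256,198), hinge B at (399,195) and pin B at (503,163). I'll zoom in to measure them.

Run:
```python
import cv2
a=cv2.imread("pics/wrist1.png")
cv2.imwrite("pics/wz1.png",cv2.resize(a[85:245,210:320],None,fx=3.6,fy=3.6,interpolation=cv2.INTER_CUBIC))
cv2.imwrite("pics/wz2.png",cv2.resize(a[130:245,360:525],None,fx=4.5,fy=4.5,interpolation=cv2.INTER_CUBIC))
```

```text
(no output)
```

View pics/wz1.png

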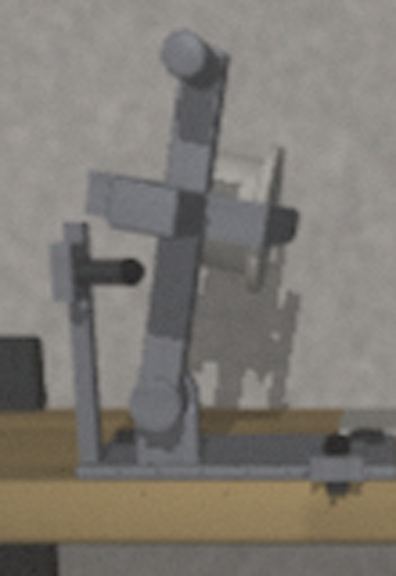

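View pics/wz2.png

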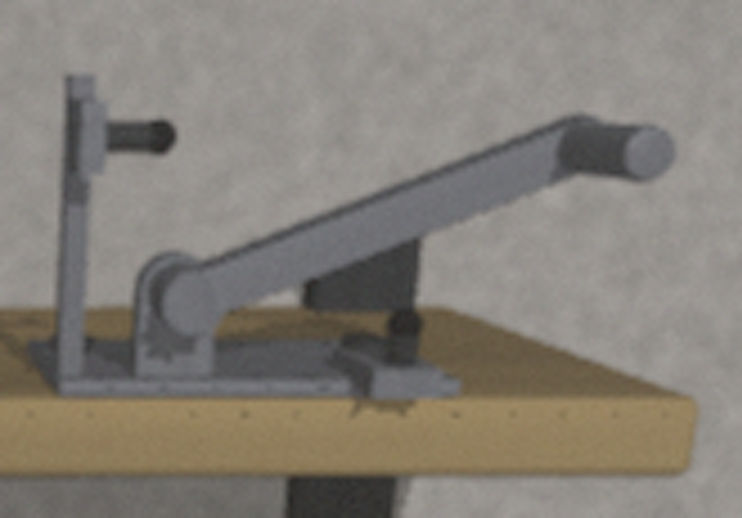

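Run:
```python
from h import *
np.set_printoptions(precision=1,suppress=True)
c=load("wrist1");s=load("scene0");d=load("side0")
A=lambda x,y:(210+x/3.6,85+y/3.6)
B=lambda x,y:(360+x/4.5,130+y/4.5)
hA=onz(c,*A(158,404),142);hB=onz(c,*B(190,301),142)
pA=onz(c,*A(187,55),165);pB=onz(c,*B(649,151),165);tab=onz(c,*A(142,207),188)
bl=onz(c,142,219,130);br=onz(c,*B(695,398),130);bm=onz(c,*B(0,398),130)
print("hA",hA,"hB",hB,np.linalg.norm(hA-hB),"ang",np.arctan2(*(hB-hA)[1::-1]))
print("board back",bl,br,np.linalg.norm(bl-br),np.arctan2(*(br-bl)[1::-1]))
for n,p,h in(("A",pA,hA),("B",pB,hB)):
    v=p-h;print(n,p,"len",np.hypot(v[0],v[1]),"th %.3f"%(np.arctan2(v[1],v[0])-np.arctan2(*(hB-hA)[1::-1])))
v=tab-hA;print("tab",tab,np.hypot(v[0],v[1]),np.arctan2(v[1],v[0])-.196)
# tri with scene/side
Z=lambda x,y:(170+x/3,200+y/3)
D=lambda x,y:(220+x/3.7,170+y/3.7)
print("tab tri",tri(c,A(142,207),s,Z(272,40)),tri(c,A(142,207),d,D(491,120)))
print("pB tri",tri(c,B(649,151),s,Z(597,210)),tri(c,B(649,151),d,D(206,88)))
print("pA tri",tri(c,A(187,55),s,Z(313,42)))
print("proj tab in scene",(np.array(proj(s,tab))-[170,200])*3,"side",(np.array(proj(d,tab))-[220,170])*3.7)
```

```text
hA [427.6 -45.3 142. ] hB [558.1 -18.7 142. ] 133.11322353034814 ang 0.20111108161737185
board back [324.6 -89.1 130. ] [671.4 -18.7 130. ] 353.884656335018 0.2003663926534008
A [426.3  34.4 165. ] len 79.66928312442512 th 1.386
B [625.1  25.9 165. ] len 80.53165071547276 th 0.386
tab [426.    2.2 188. ] 47.53376205415859 1.4102481278645742
tab tri [425.6   2.2 186.1] [425.6   2.2 185.8]
pB tri [626.2  25.9 162.9] [624.9  25.4 162.3]
pA tri [426.1  34.6 163.2]
proj tab in scene [272.1  37.6] side [490.6 116.6]
```

Run:
```python
from h import *
from workcell import r
np.set_printoptions(precision=3,suppress=True)
print(r.read_state()["joint_pos"])
hB=np.array([558.6,-18.8]);
for th in (0.386,1.2,1.57):
    a=th+.199;u=np.array([np.cos(a),np.sin(a)]);t=np.array([-u[1],u[0]])
    print(th,hB+80*u-16*t,hB+80*u-24*t,"yaw",a)
```

```text
[-0.265  0.198 -0.109  1.265 -0.     1.107]
0.386 [634.132  12.037] [638.55    5.367] yaw 0.585
1.2 [588.041  57.287] [595.923  55.919] yaw 1.399
1.57 [558.534  62.784] [566.377  64.36 ] yaw 1.7690000000000001
```

Emit:
send_rows(delta_pos=[[0.75,0.3,0],[0.75,0.3,0],[0.75,0.3,0],[0.75,0.3,0],[0.77,0.36,0],[0,0,0],[0,0,-0.8],[0,0,-0.8],[0,0,0],[0,0,0]], twist=[[0,0,0.97],[0,0,0.97],[0,0,0.97],[0,0,0.97],[0,0,0.97],[0,0,0],[0,0,0],[0,0,0],[0,0,0],[0,0,0]], fingers=[-1,-1,-1,-1,-1,-1,-1,-1,-1,-1], force=20)

```text
t: 2.7
position: [636.6, 3.5, 230.5]
eef_rot: [-0.456, 1.526, 0.458]
force: [0.0, -0.2, 1.2]
gripper_width: -0.2
```

```bash
python3 -c "
from h import *
shot(['wrist'],'2');st()"
```

```text
t 2.75 pos [637.9   3.5 232.4] yaw 0.583 xax [-0. -0. -1.] F [0.71 0.22 0.41] T [ 0.04  0.01 -0.  ] w 0.1
```

View pics/wrist2.png

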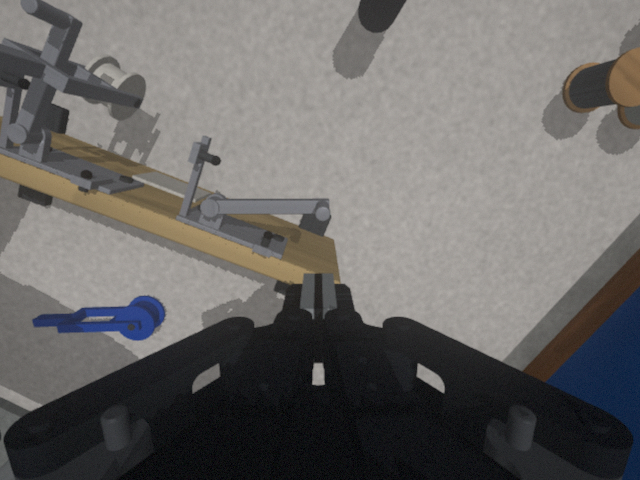

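Emit:
send_rows(delta_pos=[[0,0,-0.7],[0,0,-0.7],[0,0,-0.5],[0,0,-0.2],[0,0,0],[0,0,0]], twist=[[0,0,0],[0,0,0],[0,0,0],[0,0,0],[0,0,0],[0,0,0]], fingers=[-1,-1,-1,-1,-1,-1])

```text
t: 3.25
position: [639.3, 4.1, 149.4]
eef_rot: [-0.458, 1.52, 0.456]
force: [-0.5, 0.2, 0.8]
gripper_width: -0.2
```

```bash
python3 -c "
from h import *
shot(['wrist'],'3');st()"
```

```text
t 3.3 pos [639.6   4.1 149.8] yaw 0.584 xax [ 0.003 -0.    -1.   ] F [-0.47 -0.26  0.14] T [-0.01 -0.05 -0.02] w -0.0
```

View pics/wrist3.png

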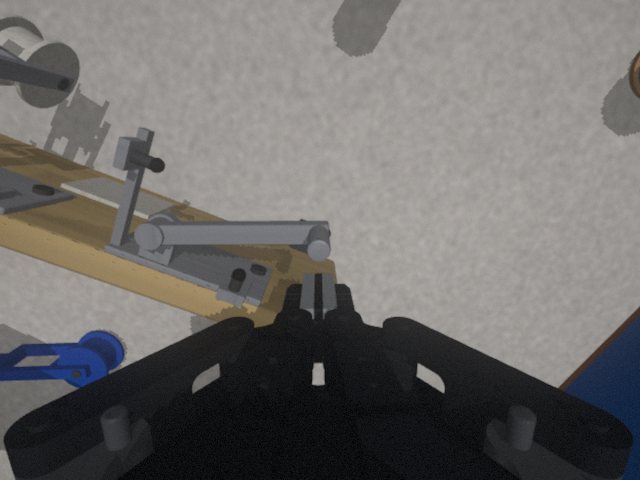

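```bash
cat >> h.py <<'E'
def arc(h,phi0,th,off,p0,r=80,rad=0.16):
    "waypoints TCP = h + r u - off t ; prints deltas in full-scale units from commanded p0"
    p=np.array(p0,float);out=[]
    for t_ in th:
        a=t_+phi0;u=np.array([np.cos(a),np.sin(a)]);t=np.array([-u[1],u[0]])
        q=h+r*u-off*t;d=np.round((q-p)/40,2);out.append([d[0],d[1],0]);p=p+40*d
    print(str([[float(x) for x in o] for o in out]),np.round(p,1))
E
python3 - <<'E'
from h import *
hB=np.array([558.6,-18.8])
th=list(.386+.06*np.arange(0,8)); arc(hB,.199,th,16,(639.5,4.1))
th=list(.386+.06*np.arange(8,17)); 
a=.386+.06*7+.199;u=np.array([np.cos(a),np.sin(a)]);t=np.array([-u[1],u[0]])
arc(hB,.199,th,16,hB+80*u-16*t)
E
```

```text
[[-0.13, 0.2, 0.0], [-0.05, 0.11, 0.0], [-0.06, 0.11, 0.0], [-0.06, 0.1, 0.0], [-0.07, 0.11, 0.0], [-0.08, 0.09, 0.0], [-0.08, 0.09, 0.0], [-0.08, 0.09, 0.0]] [615.1  40.1]
[[-0.09, 0.08, 0.0], [-0.1, 0.08, 0.0], [-0.1, 0.07, 0.0], [-0.1, 0.06, 0.0], [-0.11, 0.06, 0.0], [-0.11, 0.05, 0.0], [-0.11, 0.05, 0.0], [-0.12, 0.03, 0.0], [-0.12, 0.04, 0.0]] [576.6  61. ]
```

Emit:
send_rows(delta_pos=[[-0.07,0.1,0],[-0.06,0.1,0],[-0.05,0.11,0.0],[-0.06,0.11,0.0],[-0.06,0.1,0.0],[-0.07,0.11,0.0],[-0.08,0.09,0.0],[-0.08,0.09,0.0],[-0.08,0.09,0.0]], twist=[[0,0,0],[0,0,0],[0,0,0.75],[0,0,0.75],[0,0,0.75],[0,0,0.75],[0,0,0.75],[0,0,0.75],[0,0,0.75]], fingers=[-1,-1,-1,-1,-1,-1,-1,-1,-1])

```text
t: 4.05
position: [614.4, 40.6, 148.5]
eef_rot: [-0.786, 1.423, 0.783]
force: [1.5, -2.8, 0.7]
gripper_width: -0.5
```

```bash
python3 -c "
from h import *
shot(['wrist'],'4');st()"
```

```text
t 4.1 pos [613.7  41.3 148.5] yaw 1.012 xax [ 0.002 -0.    -1.   ] F [ 0.5  -0.27  1.14] T [-0.24 -0.15  0.03] w 0.3
```

View pics/wrist4.png

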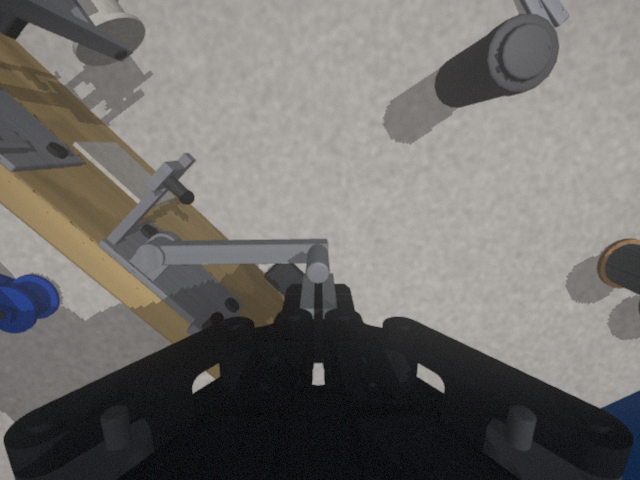

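Emit:
send_rows(delta_pos=[[-0.09,0.08,0.0],[-0.1,0.08,0.0],[-0.1,0.07,0.0],[-0.1,0.06,0.0],[-0.11,0.06,0.0],[-0.11,0.05,0.0],[-0.11,0.05,0.0],[-0.12,0.03,0.0]], twist=[[0,0,0.75],[0,0,0.75],[0,0,0.75],[0,0,0.75],[0,0,0.75],[0,0,0.75],[0,0,0.75],[0,0,0.75]], fingers=[-1,-1,-1,-1,-1,-1,-1,-1])

```text
t: 4.77
position: [580.9, 59.9, 148.3]
eef_rot: [-1.147, 1.247, 1.145]
force: [1.8, 0.1, 0.4]
gripper_width: 0.0
```

```bash
python3 -c "
from h import *
shot(['wrist'],'5');st()
hB=np.array([558.6,-18.8])
from workcell import r
p=r.read_state()['position'][:2]
arc(hB,.199,1.286+.025*np.arange(1,18),16,p)
"
```

```text
t 4.82 pos [580.   60.1 148.3] yaw 1.49 xax [ 0.001 -0.    -1.   ] F [1.04 0.08 0.67] T [-0.12 -0.18  0.03] w 0.1
[[-0.01, -0.0, 0.0], [-0.05, 0.01, 0.0], [-0.05, 0.01, 0.0], [-0.05, 0.01, 0.0], [-0.05, 0.01, 0.0], [-0.05, 0.01, 0.0], [-0.05, 0.0, 0.0], [-0.05, 0.01, 0.0], [-0.06, 0.0, 0.0], [-0.05, 0.01, 0.0], [-0.05, -0.0, 0.0], [-0.05, -0.0, 0.0], [-0.05, -0.01, 0.0], [-0.05, 0.0, 0.0], [-0.05, -0.0, 0.0], [-0.05, -0.01, 0.0], [-0.05, -0.0, 0.0]] [547.2  62.1]
```

View pics/wrist5.png

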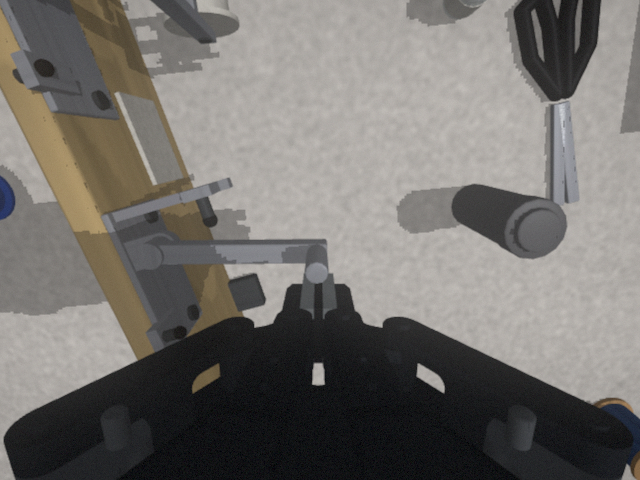

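Emit:
send_rows(delta_pos=[[-0.05,0.01,0.0],[-0.05,0.01,0.0],[-0.05,0.01,0.0],[-0.05,0.01,0.0],[-0.05,0.01,0.0],[0,0,0]], twist=[[0,0,0.31],[0,0,0.31],[0,0,0.31],[0,0,0.31],[0,0,0.31],[0,0,0]], fingers=[-1,-1,-1,-1,-1,-1])

```text
t: 5.32
position: [569.8, 61.6, 147.3]
eef_rot: [-1.238, 1.191, 1.238]
force: [1.8, 0.9, 1.5]
gripper_width: -0.2
```

Emit:
send_rows(delta_pos=[[-0.05,0,0],[0,0,0]], twist=[[0,0,0.31],[0,0,0]], fingers=[-1,-1])

```text
t: 5.48
position: [567.8, 61.7, 147.2]
eef_rot: [-1.256, 1.179, 1.256]
force: [0.8, 0.8, 0.7]
gripper_width: -0.5
```

Emit:
send_rows(delta_pos=[[-0.05,0,0],[0,0,0]], twist=[[0,0,0.31],[0,0,0]], fingers=[-1,-1])

```text
t: 5.65
position: [565.8, 61.8, 147.2]
eef_rot: [-1.274, 1.166, 1.275]
force: [0.5, 0.7, -0.3]
gripper_width: -0.0
```

```bash
python3 -c "
from h import *
shot(['wrist'],'6');st()"
```

```text
t 5.7 pos [565.8  61.7 147.1] yaw 1.658 xax [-0.001 -0.    -1.   ] F [0.83 0.67 0.2 ] T [ 0.09 -0.16 -0.03] w 0.2
```

View pics/wrist6.png

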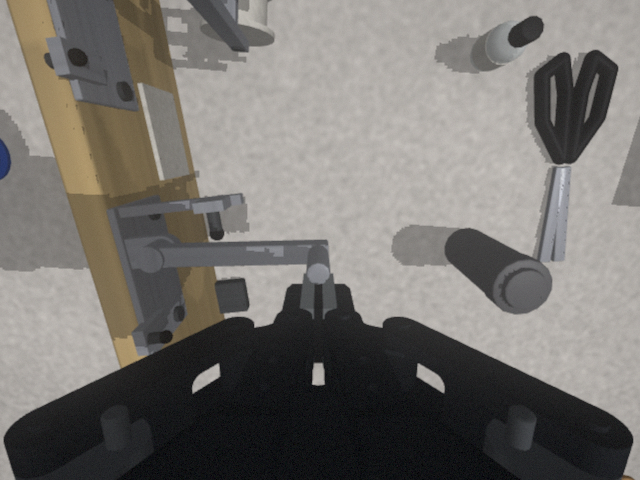

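Emit:
send_rows(delta_pos=[[-0.04,0,0],[0,0,0]], twist=[[0,0,0.25],[0,0,0]], fingers=[-1,-1])

```text
t: 5.87
position: [564.3, 61.7, 147.2]
eef_rot: [-1.288, 1.156, 1.289]
force: [0.8, 1.0, -0.4]
gripper_width: 0.1
```

Emit:
send_rows(delta_pos=[[-0.03,0,0],[0,0,0]], twist=[[0,0,0.2],[0,0,0]], fingers=[-1,-1])

```text
t: 6.03
position: [563.2, 61.6, 147.2]
eef_rot: [-1.3, 1.148, 1.3]
force: [0.9, 0.2, -0.9]
gripper_width: 0.2
```

Emit:
send_rows(delta_pos=[[-0.03,0,0],[0,0,0]], twist=[[0,0,0.2],[0,0,0]], fingers=[-1,-1])

```text
t: 6.2
position: [562.0, 61.6, 147.3]
eef_rot: [-1.312, 1.14, 1.312]
force: [2.0, 1.6, -0.3]
gripper_width: 0.1
```

```bash
python3 -c "
from h import *
shot(['wrist'],'7');st()"
```

```text
t 6.25 pos [562.   61.6 147.3] yaw 1.71 xax [-0. -0. -1.] F [ 0.84  1.37 -0.43] T [ 0.16 -0.21  0.01] w -0.1
```

View pics/wrist7.png

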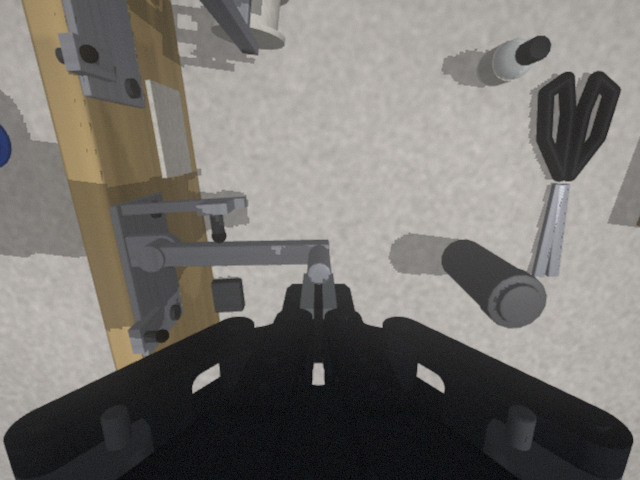

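Emit:
send_rows(delta_pos=[[-0.02,0,0],[0,0,0]], twist=[[0,0,0.12],[0,0,0]], fingers=[-1,-1])

```text
t: 6.42
position: [561.4, 61.6, 147.3]
eef_rot: [-1.318, 1.135, 1.318]
force: [2.2, 1.8, -0.2]
gripper_width: 0.0
```

Emit:
send_rows(delta_pos=[[-0.02,0,0],[0,0,0]], twist=[[0,0,0.12],[0,0,0]], fingers=[-1,-1])

```text
t: 6.58
position: [560.5, 61.6, 147.3]
eef_rot: [-1.325, 1.13, 1.325]
force: [1.0, 0.8, -0.8]
gripper_width: 0.1
```

Emit:
send_rows(delta_pos=[[-0.02,0,0],[0,0,0]], twist=[[0,0,0.12],[0,0,0]], fingers=[-1,-1])

```text
t: 6.75
position: [559.9, 61.6, 147.3]
eef_rot: [-1.332, 1.125, 1.332]
force: [2.2, 1.4, -1.7]
gripper_width: 0.3
```

Emit:
send_rows(delta_pos=[[-0.02,0,0],[0,0,0]], twist=[[0,0,0.12],[0,0,0]], fingers=[-1,-1])

```text
t: 6.92
position: [559.3, 61.7, 147.4]
eef_rot: [-1.339, 1.119, 1.339]
force: [3.8, 2.2, -1.1]
gripper_width: 0.2
```

Emit:
send_rows(delta_pos=[[-0.01,0,0],[0,0,0],[0,0,0]], twist=[[0,0,0],[0,0,0],[0,0,0]], fingers=[-1,-1,-1])

```text
t: 7.17
position: [559.0, 61.6, 147.4]
eef_rot: [-1.339, 1.12, 1.338]
force: [4.8, 1.2, -2.8]
gripper_width: 0.0
```

Emit:
send_rows(delta_pos=[[-0.01,0,0],[0,0,0],[0,0,0]], twist=[[0,0,0],[0,0,0],[0,0,0]], fingers=[-1,-1,-1])

```text
t: 7.42
position: [558.8, 61.6, 147.4]
eef_rot: [-1.339, 1.119, 1.338]
force: [4.9, 1.3, -2.7]
gripper_width: -0.2
```

Emit:
send_rows(delta_pos=[[-0.01,0,0],[0,0,0],[0,0,0]], twist=[[0,0,0],[0,0,0],[0,0,0]], fingers=[-1,-1,-1])

```text
t: 7.67
position: [558.6, 61.6, 147.4]
eef_rot: [-1.339, 1.119, 1.337]
force: [6.1, 1.9, -2.6]
gripper_width: 0.2
```

Emit:
send_rows(delta_pos=[[-0.01,0,0],[0,0,0],[0,0,0],[0,0,0]], twist=[[0,0,0],[0,0,0],[0,0,0],[0,0,0]], fingers=[-1,-1,-1,-1])

```text
t: 8.0
position: [558.5, 61.6, 147.5]
eef_rot: [-1.339, 1.119, 1.337]
force: [6.4, 1.3, -4.9]
gripper_width: 0.3
```

```bash
python3 -c "
from h import *
st();shot(['wrist'],'8');st()"
```

```text
t 8.0 pos [558.5  61.6 147.5] yaw 1.748 xax [ 0.002 -0.    -1.   ] F [ 6.43  1.27 -4.95] T [ 0.41 -1.42  0.  ] w 0.3
t 8.05 pos [558.5  61.6 147.4] yaw 1.748 xax [ 0.002 -0.    -1.   ] F [ 6.59  1.83 -3.  ] T [ 0.3  -1.41  0.01] w 0.1
```

View pics/wrist8.png

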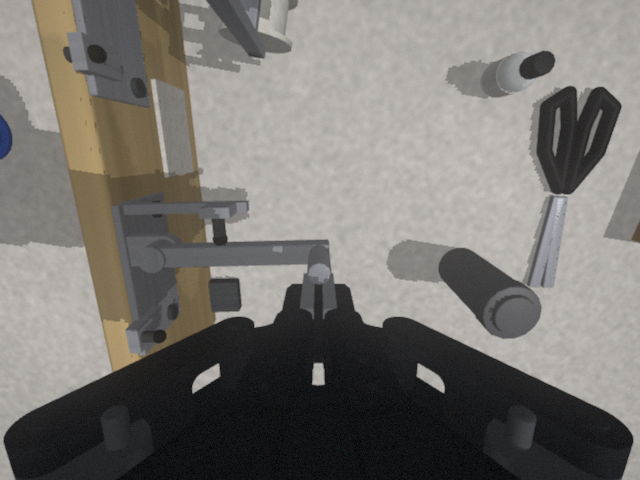

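Emit:
send_rows(delta_pos=[[0.1,0.02,0],[0.2,0.03,0],[0,0,0.8],[0,0,1],[0,0,1],[-0.16,-0.07,0],[-0.16,-0.07,0],[-0.16,-0.07,0],[-0.16,-0.07,0],[-0.16,-0.07,0]], twist=[[0,0,0],[0,0,0],[0,0,0],[0,0,0],[0,0,-0.5],[0,0,-1],[0,0,-1],[0,0,-1],[0,0,-1],[0,0,-1]], fingers=[-1,-1,-1,-1,-1,0,0,0,0,0])

```text
t: 8.88
position: [537.0, 49.4, 259.2]
eef_rot: [-1.01, 1.325, 1.011]
force: [-0.4, -0.0, 0.1]
gripper_width: 42.7
```

Emit:
send_rows(delta_pos=[[-0.2,-0.08,0],[-0.2,-0.08,0],[-0.2,-0.08,0],[-0.2,-0.08,0],[-0.2,-0.08,0],[-0.2,-0.08,0],[-0.2,-0.08,0],[-0.2,-0.08,0],[-0.2,-0.08,0],[-0.2,-0.08,0]], twist=[[0,0,-1],[0,0,-1],[0,0,-1],[0,0,-1],[0,0,-1],[0,0,-1],[0,0,-1],[0,0,-1],[0,0,-1],[0,0,-1]], fingers=[0,0,0,0,0,0,0,0,0,0])

```text
t: 9.72
position: [456.9, 17.4, 259.3]
eef_rot: [-0.395, 1.536, 0.395]
force: [0.0, 0.8, 0.2]
gripper_width: 42.7
```

Emit:
send_rows(delta_pos=[[-0.1,-0.06,0],[-0.1,-0.06,0],[-0.1,-0.06,0],[-0.1,-0.06,0],[-0.1,-0.06,0],[-0.1,-0.06,0],[-0.1,-0.06,0],[0,0,0],[0,0,0]], twist=[[0,0,-1],[0,0,-1],[0,0,-1],[0,0,-1],[0,0,-1],[0,0,-1],[0,0,-0.2],[0,0,0],[0,0,0]], fingers=[0,0,0,0,0,0,0,0,0])

```text
t: 10.47
position: [429.4, 0.7, 259.4]
eef_rot: [-0.011, 1.571, 0.011]
force: [0.4, -1.3, 0.5]
gripper_width: 42.6
```

```bash
python3 -c "
from h import *
shot(['wrist','scene'],'9');st()"
```

```text
t 10.57 pos [429.6   0.8 259.4] yaw 0.014 xax [-0. -0. -1.] F [0.31 0.04 0.25] T [ 0.04  0.01 -0.02] w 43.0
```

View pics/wrist9.png

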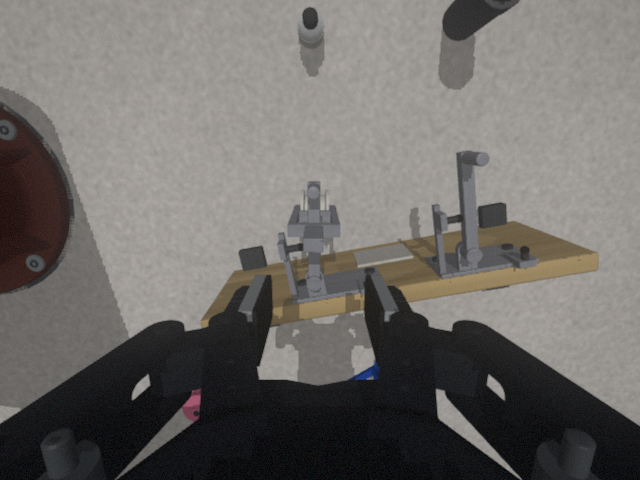

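Run:
```python
import cv2
a=cv2.imread("pics/wrist9.png")
cv2.imwrite("pics/wz9.png",cv2.resize(a[145:305,265:515],None,fx=3.2,fy=3.2,interpolation=cv2.INTER_CUBIC))
```

```text
(no output)
```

View pics/wz9.png

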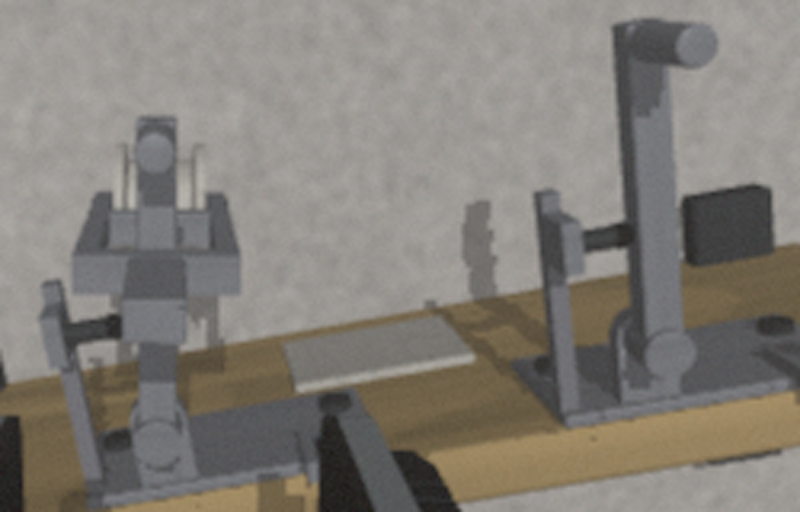

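Run:
```python
from h import *
np.set_printoptions(precision=1,suppress=True)
c=load("wrist9");A=lambda x,y:(265+x/3.2,145+y/3.2)
g=lambda p,z:onz(c,*A(*p),z)
tab=g((154,320),188);pA=g((155,153),165);hA=g((157,443),142);pB=g((697,46),165);hB=g((670,352),142)
for n,v in(("tab",tab),("pA",pA),("hA",hA),("pB",pB),("hB",hB)):print(n,v)
print(np.linalg.norm((pA-hA)[:2]),np.linalg.norm((pB-hB)[:2]),np.linalg.norm(hA-hB),
 "angA %.3f angB %.3f plate %.3f"%(np.arctan2(*(pA-hA)[1::-1]),np.arctan2(*(pB-hB)[1::-1]),np.arctan2(*(hB-hA)[1::-1])))
```

```text
tab [425.9   2.6 188. ]
pA [425.5  34.7 165. ]
hA [426.5 -45.4 142. ]
pB [543.6  59.7 165. ]
hB [558.9 -18.2 142. ]
80.13335379458991 79.43159459541961 135.16997974498912 angA 1.584 angB 1.765 plate 0.203
```

Emit:
send_rows(delta_pos=[[-0.09,0.04,0],[0,0,-0.8],[0,0,-0.8],[0,0,-0.6],[0,0,-0.3],[0,0,0],[0,0,0]], twist=[[0,0,0],[0,0,0],[0,0,0],[0,0,0],[0,0,0],[0,0,0],[0,0,0]], fingers=[0,0,0,0,0,0,0])

```text
t: 11.15
position: [425.4, 2.6, 159.3]
eef_rot: [-0.01, 1.572, 0.01]
force: [0.1, 0.0, 0.5]
gripper_width: 42.5
```

```bash
python3 -c "
from h import *
shot(['wrist','side','scene'],'10');st()
import cv2
w=cv2.imread('pics/wrist10.png');a=cv2.imread('pics/scene10.png')[190:320,190:390];b=cv2.imread('pics/side10.png')[150:280,260:460]
cv2.imwrite('pics/m10.png',np.hstack([cv2.resize(w,(400,300)),cv2.resize(a,(400,300))]));cv2.imwrite('pics/n10.png',cv2.resize(b,(600,390)))"
```

```text
t 11.3 pos [426.7   2.3 160.4] yaw 0.012 xax [ 0.002 -0.    -1.   ] F [0.04 0.17 0.51] T [-0.02  0.04  0.03] w 42.8
```

View pics/m10.png

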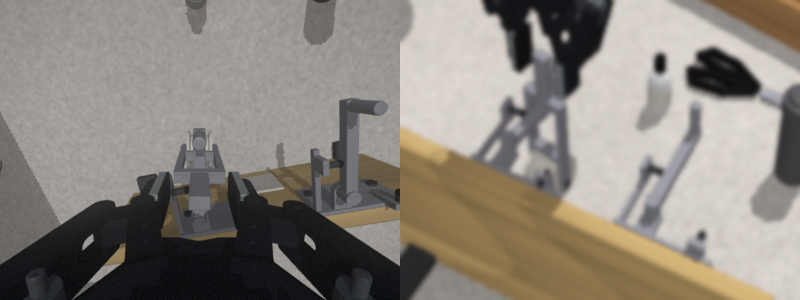

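View pics/n10.png

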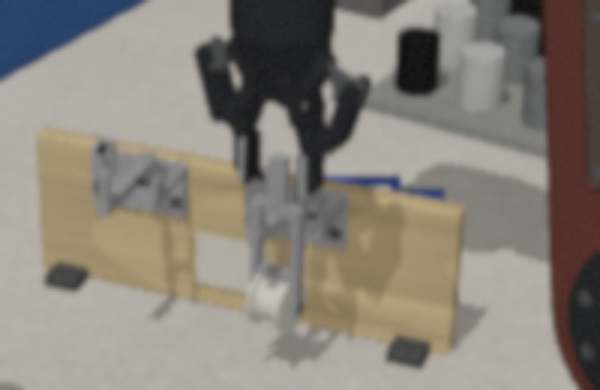

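Emit:
send_rows(delta_pos=[[0,0,-0.08],[0,0,0],[0,0,0],[0,0,0],[0,0,0],[0,0,0]], twist=[[0,0,0],[0,0,0],[0,0,0],[0,0,0],[0,0,0],[0,0,0]], fingers=[0,-0.4,-0.7,-1,-1,-1], force=40)

```text
t: 11.8
position: [426.0, 2.4, 156.4]
eef_rot: [-0.009, 1.57, 0.009]
force: [-1.3, 0.4, 4.0]
gripper_width: 13.0
```

```bash
python3 -c "
from h import *
st()"
```

```text
t 11.8 pos [426.    2.4 156.4] yaw 0.012 xax [ 0. -0. -1.] F [-1.31  0.45  3.99] T [0.09 0.23 0.  ] w 13.0
```

Emit:
send_rows(delta_pos=[[0,0,0.08],[0,0,0.15],[0,0,0.2],[0,0,0.2],[0,0,0.15],[0,0,0],[0,0,0]], twist=[[0,0,0],[0,0,0],[0,0,0],[0,0,0],[0,0,0],[0,0,0],[0,0,0]], fingers=[-1,-1,-1,-1,-1,-1,-1])

```text
t: 12.38
position: [426.2, 2.4, 187.8]
eef_rot: [-0.01, 1.57, 0.009]
force: [0.1, 0.6, -1.6]
gripper_width: 13.2
```

```bash
python3 -c "
from h import *
shot(['wrist','side','scene'],'11');st()
import cv2
w=cv2.imread('pics/wrist11.png');a=cv2.imread('pics/scene11.png')[190:320,190:390];b=cv2.imread('pics/side11.png')[150:280,260:460]
cv2.imwrite('pics/m11.png',np.hstack([cv2.resize(a,(400,260)),cv2.resize(b,(400,260))]));cv2.imwrite('pics/n11.png',w)"
```

```text
t 12.53 pos [425.6   2.5 187. ] yaw 0.012 xax [-0.001  0.    -1.   ] F [-0.45 -0.1  -2.28] T [-0.03  0.02  0.02] w 13.1
```

View pics/m11.png

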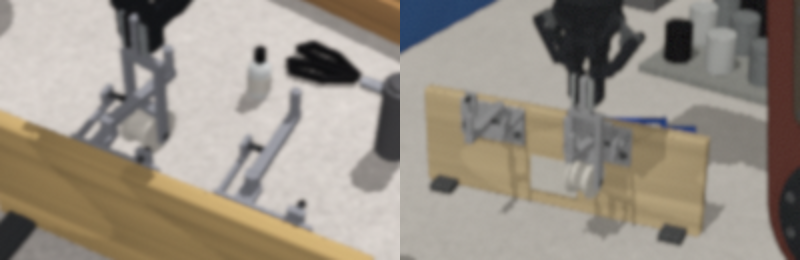

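View pics/n11.png

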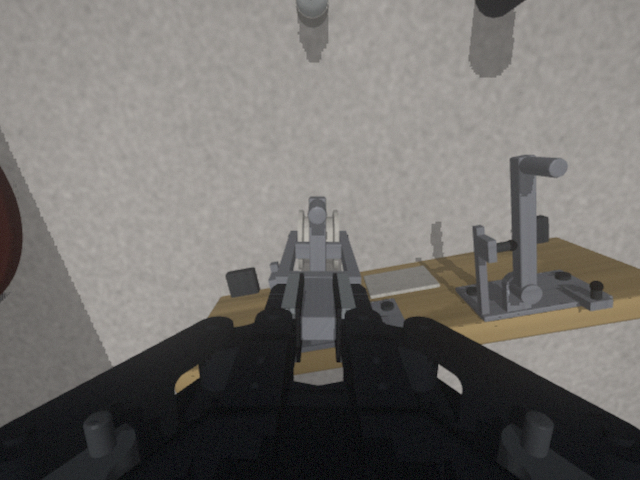

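Emit:
send_rows(delta_pos=[[0,0.1,0],[0,0.2,0],[-0.01,0.2,0],[0,0.2,0],[-0.01,0.2,0],[0,0.25,0],[0,0.3,0],[0,0.3,0],[0,0.2,0],[0,0,0]], twist=[[0,0,0],[0,0,0],[0,0,0],[0,0,0],[0,0,0],[0,0,0],[0,0,0],[0,0,0],[0,0,0],[0,0,0]], fingers=[-1,-1,-1,-1,-1,-1,-1,-1,-1,-1])

```text
t: 13.37
position: [424.9, 82.1, 187.3]
eef_rot: [-0.011, 1.571, 0.011]
force: [0.5, -1.0, -2.4]
gripper_width: 13.4
```

```bash
python3 -c "
from h import *
shot(['wrist'],'12');st()"
```

```text
t 13.42 pos [424.9  81.3 187.3] yaw 0.014 xax [-0. -0. -1.] F [-0.12 -0.5  -1.65] T [ 0.   -0.02  0.03] w 12.9
```

View pics/wrist12.png

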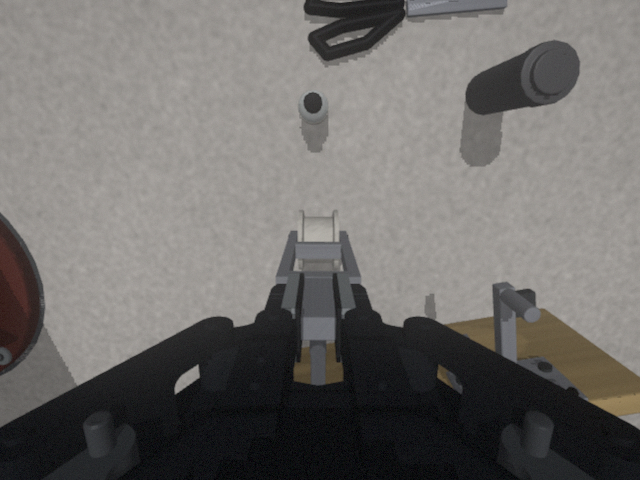

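Emit:
send_rows(delta_pos=[[0.2,0.16,0],[0.35,0,0],[0.4,0,0],[0.4,0,0],[0.4,0,0],[0.4,0,0],[0.35,0,0],[0.25,0,0],[0.06,0,0],[0,0,0]], twist=[[0,0,0.3],[0,0,0.3],[0,0,0.3],[0,0,0.3],[0,0,0.3],[0,0,0.3],[0,0,0.3],[0,0,0.2],[0,0,0],[0,0,0]], fingers=[-1,-1,-1,-1,-1,-1,-1,-1,-1,-1])

```text
t: 14.25
position: [538.1, 86.6, 186.9]
eef_rot: [-0.154, 1.566, 0.153]
force: [-1.0, -0.5, -2.3]
gripper_width: 13.0
```

```bash
python3 -c "
from h import *
shot(['wrist','side','scene'],'13');st()
import cv2
w=cv2.imread('pics/wrist13.png');a=cv2.imread('pics/scene13.png')[190:320,230:430];b=cv2.imread('pics/side13.png')[150:280,230:430]
cv2.imwrite('pics/m13.png',np.hstack([cv2.resize(a,(400,260)),cv2.resize(b,(400,260))]));cv2.imwrite('pics/n13.png',w)"
```

```text
t 14.4 pos [536.8  86.8 187.2] yaw 0.196 xax [-0.001 -0.    -1.   ] F [ 0.45 -0.53 -0.62] T [0.01 0.04 0.01] w 13.2
```

View pics/m13.png

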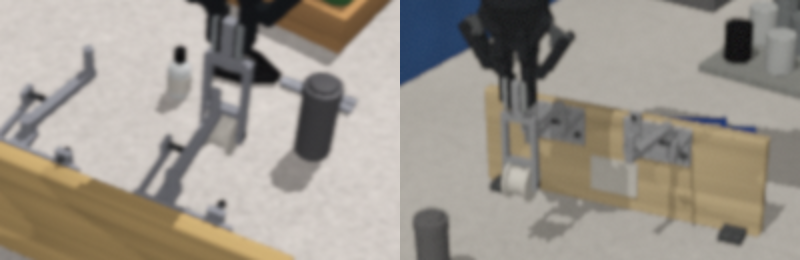

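View pics/n13.png

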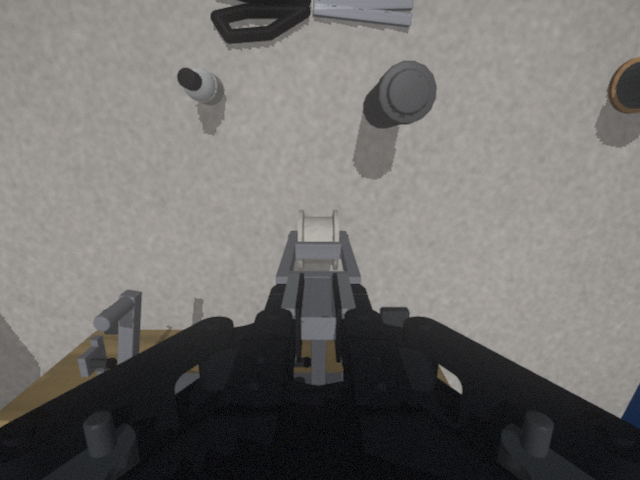

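Emit:
send_rows(delta_pos=[[0.02,-0.1,0],[0.03,-0.15,0],[0.03,-0.15,0],[0.03,-0.15,0],[0.03,-0.15,0],[0,0,0]], twist=[[0,0,0],[0,0,0],[0,0,0],[0,0,0],[0,0,0],[0,0,0]], fingers=[-1,-1,-1,-1,-1,-1])

```text
t: 14.9
position: [543.3, 57.4, 187.3]
eef_rot: [-0.153, 1.565, 0.153]
force: [-0.2, 0.3, -1.9]
gripper_width: 13.2
```

Emit:
send_rows(delta_pos=[[0.03,-0.15,0],[0.03,-0.15,0],[0.03,-0.15,0],[0.03,-0.15,0],[0.03,-0.15,0],[0,0,0],[0,0,0]], twist=[[0,0,0],[0,0,0],[0,0,0],[0,0,0],[0,0,0],[0,0,0],[0,0,0]], fingers=[-1,-1,-1,-1,-1,-1,-1])

```text
t: 15.48
position: [549.1, 28.6, 187.3]
eef_rot: [-0.153, 1.565, 0.154]
force: [0.7, -0.3, -1.2]
gripper_width: 13.1
```

```bash
python3 -c "
from h import *
shot(['wrist','side','scene'],'14');st()
import cv2
w=cv2.imread('pics/wrist14.png');a=cv2.imread('pics/scene14.png')[190:320,230:430];b=cv2.imread('pics/side14.png')[150:280,230:430]
cv2.imwrite('pics/m14.png',np.hstack([cv2.resize(a,(400,260)),cv2.resize(b,(400,260))]));cv2.imwrite('pics/n14.png',w)"
```

```text
t 15.63 pos [549.   28.8 187.3] yaw 0.196 xax [ 0. -0. -1.] F [ 0.82 -0.13 -1.63] T [ 0.05 -0.01  0.02] w 13.3
```

View pics/m14.png

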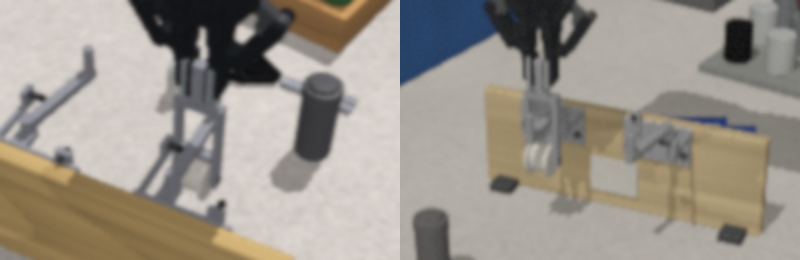

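View pics/n14.png

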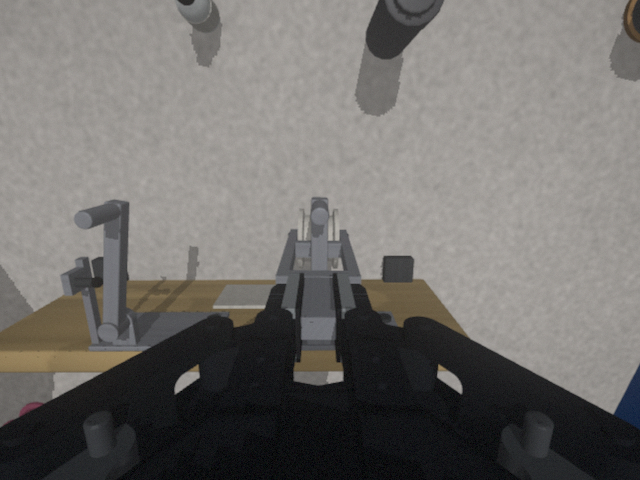

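Emit:
send_rows(delta_pos=[[0,0,-0.15],[0,0,-0.2],[0,0,-0.2],[0,0,-0.12],[0,0,-0.05],[0,0,0],[0,0,0]], twist=[[0,0,0],[0,0,0],[0,0,0],[0,0,0],[0,0,0],[0,0,0],[0,0,0]], fingers=[-1,-1,-1,-1,-1,-1,-1])

```text
t: 16.22
position: [549.0, 28.9, 158.4]
eef_rot: [-0.154, 1.566, 0.154]
force: [-0.6, 0.5, -1.3]
gripper_width: 13.4
```

Emit:
send_rows(delta_pos=[[0,0,-0.03],[0,0,0],[0,0,0]], twist=[[0,0,0],[0,0,0],[0,0,0]], fingers=[-1,-1,-1])

```text
t: 16.47
position: [549.2, 28.9, 157.5]
eef_rot: [-0.154, 1.565, 0.154]
force: [-0.0, -0.1, -1.8]
gripper_width: 13.4
```

```bash
python3 -c "
from h import *
st()"
```

```text
t 16.47 pos [549.2  28.9 157.5] yaw 0.196 xax [ 0.  0. -1.] F [-0.04 -0.08 -1.83] T [ 0.1   0.02 -0.02] w 13.4
```

Emit:
send_rows(delta_pos=[[0,0,-0.02],[0,0,0],[0,0,0]], twist=[[0,0,0],[0,0,0],[0,0,0]], fingers=[-1,-1,-1])

```text
t: 16.72
position: [549.1, 28.9, 156.6]
eef_rot: [-0.154, 1.565, 0.154]
force: [-0.2, 0.5, -1.7]
gripper_width: 13.2
```

Emit:
send_rows(delta_pos=[[0,0,-0.01],[0,0,0],[0,0,0]], twist=[[0,0,0],[0,0,0],[0,0,0]], fingers=[-1,-1,-1])

```text
t: 16.97
position: [549.2, 28.9, 156.4]
eef_rot: [-0.154, 1.565, 0.154]
force: [-0.6, 1.7, 2.3]
gripper_width: 13.4
```

Emit:
send_rows(delta_pos=[[0,0,-0.01],[0,0,0],[0,0,0]], twist=[[0,0,0],[0,0,0],[0,0,0]], fingers=[-1,-1,-1])

```text
t: 17.22
position: [549.4, 28.9, 156.3]
eef_rot: [-0.154, 1.564, 0.154]
force: [-2.2, 1.4, 6.5]
gripper_width: 13.2
```

Emit:
send_rows(delta_pos=[[0,0,0.01],[0,0,0],[0,0,0],[0,0,0],[0,0,0],[0,0,0]], twist=[[0,0,0],[0,0,0],[0,0,0],[0,0,0],[0,0,0],[0,0,0]], fingers=[-1,-0.6,-0.5,-0.3,-0.1,0])

```text
t: 17.72
position: [548.9, 28.8, 156.0]
eef_rot: [-0.154, 1.566, 0.154]
force: [0.1, -0.4, 0.7]
gripper_width: 42.5
```

Emit:
send_rows(delta_pos=[[0,0,0],[0,0,0.1],[0,0,0.4],[0,0,0.8],[0,0,0.8],[0,0,0.5],[0,0,0]], twist=[[0,0,0],[0,0,0],[0,0,0],[0,0,0],[0,0,0],[0,0,0],[0,0,0]], fingers=[0,0,0,0,0,0,0])

```text
t: 18.3
position: [551.2, 28.7, 265.0]
eef_rot: [-0.155, 1.558, 0.153]
force: [-0.1, -0.1, 0.2]
gripper_width: 43.1
```

```bash
python3 -c "
from h import *
shot(['wrist','side','scene'],'15');st()
import cv2
w=cv2.imread('pics/wrist15.png');a=cv2.imread('pics/scene15.png')[190:320,230:430];b=cv2.imread('pics/side15.png')[150:280,230:430]
cv2.imwrite('pics/m15.png',np.hstack([cv2.resize(a,(400,260)),cv2.resize(b,(400,260))]));cv2.imwrite('pics/n15.png',w)"
```

```text
t 18.45 pos [548.9  28.8 259.8] yaw 0.196 xax [-0.  0. -1.] F [-0.33 -0.68 -0.92] T [ 0.02 -0.04  0.02] w 42.4
```

View pics/m15.png

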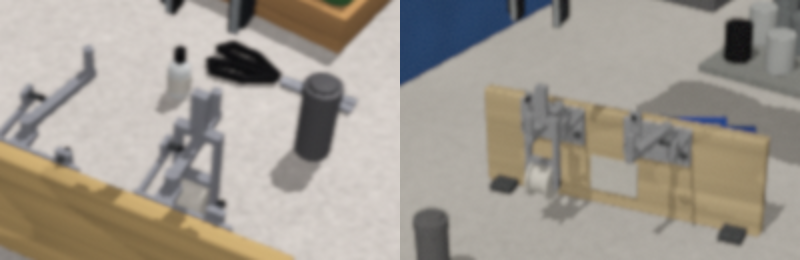

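View pics/n15.png

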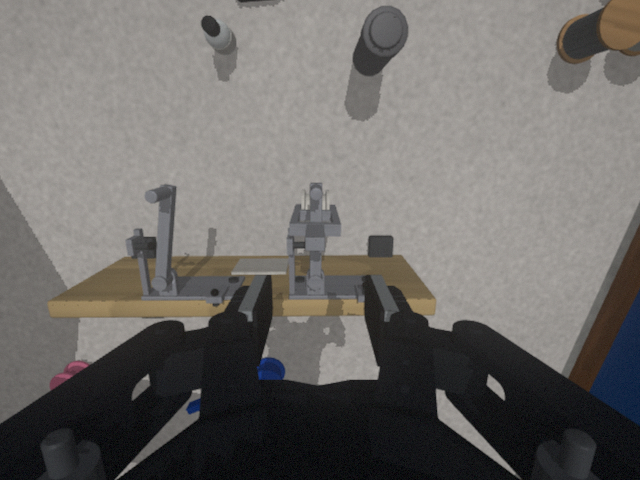

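Emit:
send_rows(delta_pos=[[-0.2,0,0],[-0.2,0.02,0],[-0.2,0,0],[-0.2,0.02,0],[-0.2,0,0],[-0.2,0.02,0],[-0.2,0,0],[-0.2,0.02,0],[-0.2,0,0],[-0.2,0.02,0]], twist=[[0,0,0.97],[0,0,0.97],[0,0,0.97],[0,0,0.97],[0,0,0.97],[0,0,0.97],[0,0,0.97],[0,0,0.97],[0,0,0.97],[0,0,0.97]], fingers=[0,0,0,-1,-1,-1,-1,-1,-1,-1], force=20)

```text
t: 19.28
position: [467.7, 32.9, 258.8]
eef_rot: [-0.76, 1.436, 0.762]
force: [-0.8, 0.6, 0.6]
gripper_width: -0.1
```

Emit:
send_rows(delta_pos=[[-0.2,0,0],[-0.2,0.02,0],[-0.2,0,0],[-0.2,0.02,0],[-0.2,0,0],[-0.2,0,0],[-0.2,0,0],[-0.28,0,0],[0,0,0],[0,0,0]], twist=[[0,0,0.97],[0,0,0.97],[0,0,0.97],[0,0,0.97],[0,0,0.97],[0,0,0.97],[0,0,0.97],[0,0,0.8],[0,0,0],[0,0,0]], fingers=[-1,-1,-1,-1,-1,-1,-1,-1,-1,-1])

```text
t: 20.12
position: [401.3, 34.5, 259.5]
eef_rot: [-1.213, 1.207, 1.215]
force: [0.2, 0.5, -0.1]
gripper_width: -0.0
```

```bash
python3 -c "
from h import *
shot(['wrist'],'16');st()"
```

```text
t 20.17 pos [401.9  34.4 259.6] yaw 1.577 xax [-0.001  0.    -1.   ] F [ 0.94  0.76 -0.34] T [0.03 0.   0.04] w -0.1
```

View pics/wrist16.png

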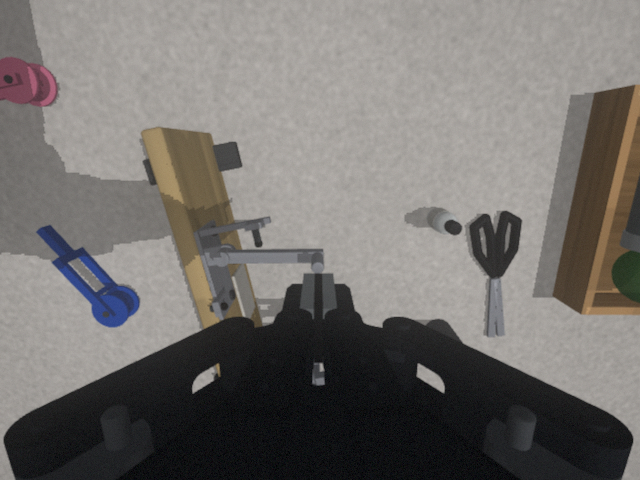

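```bash
python3 -c "
from h import *
c=load('wrist16');print(onz(c,318,267,165),onz(c,219,257,142))
hA=np.array([426.8,-45.4])
arc(hA,.2,1.385-.06*np.arange(0,10),-16,(401.9,34.4))
p=hA+0
th=1.385-.54;a=th+.2;u=np.array([np.cos(a),np.sin(a)]);t=np.array([-u[1],u[0]])
arc(hA,.2,1.385-.06*np.arange(10,20),-16,hA+80*u+16*t)
"
```

```text
[424.34339384  35.41833496 165.        ] [424.6812681  -46.68168787 142.        ]
[[0.19, -0.0, 0.0], [0.12, 0.02, 0.0], [0.13, 0.02, 0.0], [0.12, 0.0, 0.0], [0.12, 0.0, 0.0], [0.12, -0.0, 0.0], [0.12, -0.02, 0.0], [0.12, -0.02, 0.0], [0.12, -0.03, 0.0], [0.12, -0.03, 0.0]] [453.1  32. ]
[[0.11, -0.04, 0.0], [0.12, -0.05, 0.0], [0.11, -0.06, 0.0], [0.1, -0.06, 0.0], [0.1, -0.07, 0.0], [0.1, -0.08, 0.0], [0.09, -0.08, 0.0], [0.09, -0.08, 0.0], [0.08, -0.09, 0.0], [0.08, -0.1, 0.0]] [492.3   3.4]
```

Emit:
send_rows(delta_pos=[[0,0,-0.8],[0,0,-0.8],[0,0,-0.7],[0,0,-0.4],[0,0,-0.1],[0,0,0],[0,0,0]], twist=[[0,0,0],[0,0,0],[0,0,0],[0,0,0],[0,0,0],[0,0,0],[0,0,0]], fingers=[-1,-1,-1,-1,-1,-1,-1])

```text
t: 20.75
position: [402.5, 34.4, 148.7]
eef_rot: [-1.215, 1.205, 1.214]
force: [-0.5, 0.5, -0.2]
gripper_width: -0.2
```

Emit:
send_rows(delta_pos=[[0.08,0,0],[0.1,0,0],[0.12,0.02,0],[0.12,0.02,0],[0.12,0,0],[0.12,0,0],[0.12,0,0],[0.12,-0.02,0]], twist=[[0,0,0],[0,0,0],[0,0,-0.75],[0,0,-0.75],[0,0,-0.75],[0,0,-0.75],[0,0,-0.75],[0,0,-0.75]], fingers=[-1,-1,-1,-1,-1,-1,-1,-1])

```text
t: 21.42
position: [438.6, 35.4, 148.8]
eef_rot: [-0.944, 1.356, 0.944]
force: [-2.0, 2.1, 1.0]
gripper_width: 0.3
```

```bash
python3 -c "
from h import *
shot(['wrist','scene'],'17');st()
import cv2
w=cv2.imread('pics/wrist17.png');a=cv2.imread('pics/scene17.png')[190:320,200:400]
cv2.imwrite('pics/m17.png',np.hstack([cv2.resize(a,(400,300)),cv2.resize(w,(400,300))]))"
```

```text
t 21.52 pos [439.2  35.2 148.8] yaw 1.218 xax [ 0.002 -0.    -1.   ] F [ 0.24  0.37 -0.66] T [-0.09  0.03  0.03] w 0.1
```

View pics/m17.png

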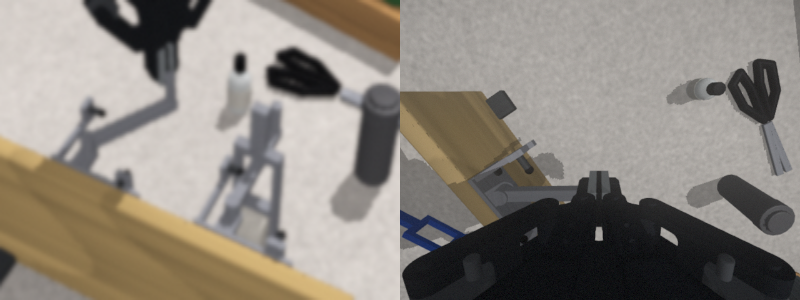

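Emit:
send_rows(delta_pos=[[0.12,-0.02,0],[0.12,-0.03,0],[0.12,-0.03,0],[0.11,-0.04,0.0],[0.12,-0.05,0.0],[0.11,-0.06,0.0],[0.1,-0.06,0.0],[0.1,-0.07,0.0]], twist=[[0,0,-0.75],[0,0,-0.75],[0,0,-0.75],[0,0,-0.75],[0,0,-0.75],[0,0,-0.75],[0,0,-0.75],[0,0,-0.75]], fingers=[-1,-1,-1,-1,-1,-1,-1,-1])

```text
t: 22.18
position: [474.1, 21.1, 148.6]
eef_rot: [-0.577, 1.492, 0.578]
force: [-1.0, 2.8, 0.7]
gripper_width: 0.2
```

```bash
python3 -c "
from h import *
shot(['wrist','scene'],'18');st()
import cv2
w=cv2.imread('pics/wrist18.png');a=cv2.imread('pics/scene18.png')[190:320,200:400]
cv2.imwrite('pics/m18.png',np.hstack([cv2.resize(a,(400,300)),cv2.resize(w,(400,300))]))
from workcell import r
hA=np.array([426.8,-45.4]);p=r.read_state()['position'][:2]
arc(hA,.2,.545-.06*np.arange(1,7),-16,p)
arc(hA,.2,.185-.025*np.arange(1,10),-16,(495.6,-.5))
"
```

```text
t 22.28 pos [474.5  20.6 148.5] yaw 0.74 xax [ 0.001 -0.    -1.   ] F [ 0.45  0.62 -0.83] T [ 0.04 -0.03 -0.01] w 0.1
[[0.1, -0.07, 0.0], [0.09, -0.08, 0.0], [0.09, -0.09, 0.0], [0.08, -0.09, 0.0], [0.08, -0.1, 0.0], [0.07, -0.1, 0.0]] [494.9  -0.6]
[[0.01, -0.04, 0.0], [0.03, -0.05, 0.0], [0.02, -0.04, 0.0], [0.03, -0.05, 0.0], [0.02, -0.04, 0.0], [0.02, -0.05, 0.0], [0.02, -0.04, 0.0], [0.02, -0.05, 0.0], [0.02, -0.05, 0.0]] [503.2 -16.9]
```

View pics/m18.png

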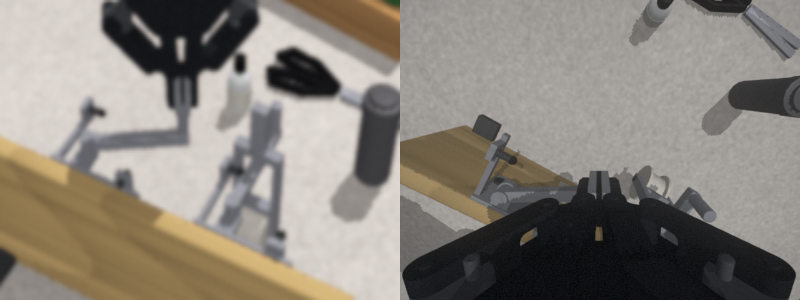

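Emit:
send_rows(delta_pos=[[0.1,-0.07,0.0],[0.09,-0.08,0.0],[0.09,-0.09,0.0],[0.08,-0.09,0.0],[0.08,-0.1,0.0],[0.03,-0.05,0],[0,0,0]], twist=[[0,0,-0.75],[0,0,-0.75],[0,0,-0.75],[0,0,-0.75],[0,0,-0.75],[0,0,-0.35],[0,0,0]], fingers=[-1,-1,-1,-1,-1,-1,-1])

```text
t: 22.87
position: [493.0, 1.5, 148.4]
eef_rot: [-0.324, 1.546, 0.323]
force: [0.7, -0.6, -0.6]
gripper_width: -0.1
```

```bash
python3 -c "
from h import *
shot(['wrist','scene'],'19');st()
import cv2
w=cv2.imread('pics/wrist19.png');a=cv2.imread('pics/scene19.png')[190:320,200:400]
cv2.imwrite('pics/m19.png',np.hstack([cv2.resize(a,(400,300)),cv2.resize(w,(400,300))]))
"
```

```text
t 22.97 pos [492.5   1.6 148.2] yaw 0.414 xax [ 0. -0. -1.] F [ 0.18 -0.31  0.49] T [ 0.01  0.01 -0.03] w -0.2
```

View pics/m19.png

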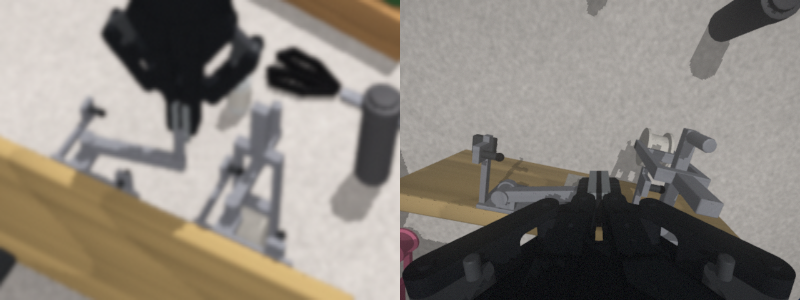

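Emit:
send_rows(delta_pos=[[0.02,-0.05,0],[0.02,-0.05,0],[0,0,0]], twist=[[0,0,-0.3],[0,0,-0.3],[0,0,0]], fingers=[-1,-1,-1])

```text
t: 23.22
position: [494.5, -2.5, 148.2]
eef_rot: [-0.284, 1.552, 0.284]
force: [1.4, 1.2, 0.5]
gripper_width: 0.1
```

Emit:
send_rows(delta_pos=[[0.02,-0.04,0],[0,0,0]], twist=[[0,0,-0.3],[0,0,0]], fingers=[-1,-1])

```text
t: 23.38
position: [495.2, -4.1, 148.2]
eef_rot: [-0.265, 1.554, 0.265]
force: [0.5, 0.9, 0.4]
gripper_width: -0.1
```

Emit:
send_rows(delta_pos=[[0.02,-0.04,0],[0,0,0]], twist=[[0,0,-0.3],[0,0,0]], fingers=[-1,-1])

```text
t: 23.55
position: [496.0, -5.8, 148.1]
eef_rot: [-0.246, 1.557, 0.246]
force: [0.2, 1.1, 1.3]
gripper_width: 0.1
```

Emit:
send_rows(delta_pos=[[0.01,-0.03,0],[0,0,0]], twist=[[0,0,-0.15],[0,0,0]], fingers=[-1,-1])

```text
t: 23.72
position: [496.3, -6.9, 148.1]
eef_rot: [-0.237, 1.558, 0.237]
force: [-0.2, 1.9, 0.4]
gripper_width: 0.3
```

```bash
python3 -c "
from h import *
shot(['wrist','scene'],'20');st()
import cv2
w=cv2.imread('pics/wrist20.png');a=cv2.imread('pics/scene20.png')[190:320,200:400]
cv2.imwrite('pics/m20.png',np.hstack([cv2.resize(a,(400,300)),cv2.resize(w,(400,300))]))
"
```

```text
t 23.82 pos [496.2  -7.  148.1] yaw 0.303 xax [-0. -0. -1.] F [-0.27  1.09 -0.83] T [ 0.14 -0.12 -0.04] w 0.1
```

View pics/m20.png

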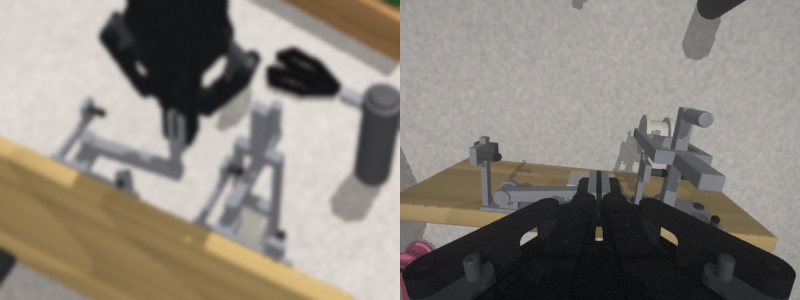

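Emit:
send_rows(delta_pos=[[0.01,-0.03,0],[0,0,0]], twist=[[0,0,-0.2],[0,0,0]], fingers=[-1,-1])

```text
t: 23.98
position: [496.7, -8.0, 148.1]
eef_rot: [-0.224, 1.559, 0.224]
force: [0.8, 1.4, 0.5]
gripper_width: -0.4
```

Emit:
send_rows(delta_pos=[[0.01,-0.03,0],[0,0,0]], twist=[[0,0,-0.2],[0,0,0]], fingers=[-1,-1])

```text
t: 24.15
position: [497.1, -9.3, 148.1]
eef_rot: [-0.212, 1.56, 0.212]
force: [0.8, 1.2, -0.3]
gripper_width: -0.2
```

Emit:
send_rows(delta_pos=[[0.01,-0.02,0],[0,0,0]], twist=[[0,0,-0.1],[0,0,0]], fingers=[-1,-1])

```text
t: 24.32
position: [497.5, -10.1, 148.1]
eef_rot: [-0.206, 1.561, 0.206]
force: [-0.5, 1.7, 0.1]
gripper_width: -0.1
```

Emit:
send_rows(delta_pos=[[0,-0.02,0],[0,0,0]], twist=[[0,0,-0.1],[0,0,0]], fingers=[-1,-1])

```text
t: 24.48
position: [497.5, -10.9, 148.1]
eef_rot: [-0.2, 1.561, 0.2]
force: [0.8, 1.8, -0.6]
gripper_width: -0.3
```

Emit:
send_rows(delta_pos=[[0.01,-0.02,0],[0,0,0]], twist=[[0,0,-0.1],[0,0,0]], fingers=[-1,-1])

```text
t: 24.65
position: [497.8, -11.7, 148.1]
eef_rot: [-0.194, 1.562, 0.193]
force: [0.8, 2.0, -0.0]
gripper_width: -0.2
```

Emit:
send_rows(delta_pos=[[0,-0.02,0],[0,0,0]], twist=[[0,0,-0.1],[0,0,0]], fingers=[-1,-1])

```text
t: 24.82
position: [497.9, -12.5, 148.1]
eef_rot: [-0.187, 1.563, 0.187]
force: [1.3, 1.7, 0.5]
gripper_width: -0.3
```

Emit:
send_rows(delta_pos=[[0.01,-0.02,0],[0,0,0]], twist=[[0,0,-0.1],[0,0,0]], fingers=[-1,-1])

```text
t: 24.98
position: [498.2, -13.3, 148.1]
eef_rot: [-0.181, 1.563, 0.181]
force: [1.5, 1.4, 0.6]
gripper_width: 0.1
```

Emit:
send_rows(delta_pos=[[0,-0.02,0],[0,0,0]], twist=[[0,0,-0.1],[0,0,0]], fingers=[-1,-1])

```text
t: 25.15
position: [498.3, -14.1, 148.1]
eef_rot: [-0.175, 1.564, 0.175]
force: [0.7, 2.0, 0.2]
gripper_width: 0.3
```

```bash
python3 -c "
from h import *
shot(['wrist','scene'],'21');st()
import cv2
w=cv2.imread('pics/wrist21.png');cv2.imwrite('pics/m21.png',cv2.resize(w[220:380,100:400],None,fx=2.6,fy=2.6))
"
```

```text
t 25.25 pos [498.2 -14.1 148.1] yaw 0.223 xax [-0. -0. -1.] F [0.58 1.31 1.1 ] T [ 0.33 -0.14  0.02] w 0.0
```

View pics/m21.png

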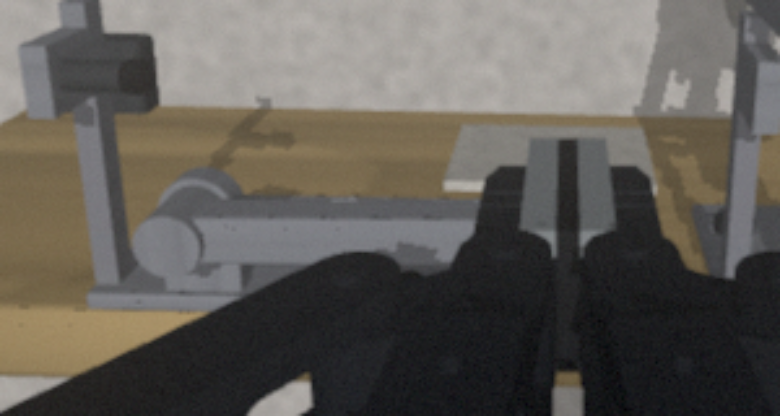

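Emit:
send_rows(delta_pos=[[0,-0.02,0],[0,0,0]], twist=[[0,0,-0.1],[0,0,0]], fingers=[-1,-1])

```text
t: 25.42
position: [498.3, -14.9, 148.1]
eef_rot: [-0.168, 1.564, 0.168]
force: [0.3, 3.1, -0.3]
gripper_width: 0.2
```

Emit:
send_rows(delta_pos=[[0.01,-0.02,0],[0,0,0]], twist=[[0,0,-0.1],[0,0,0]], fingers=[-1,-1])

```text
t: 25.58
position: [498.5, -15.7, 148.1]
eef_rot: [-0.162, 1.565, 0.162]
force: [1.0, 2.1, 0.2]
gripper_width: -0.0
```

Emit:
send_rows(delta_pos=[[0,-0.02,0],[0,0,0]], twist=[[0,0,-0.1],[0,0,0]], fingers=[-1,-1])

```text
t: 25.75
position: [498.7, -16.5, 148.1]
eef_rot: [-0.156, 1.565, 0.156]
force: [0.2, 1.3, -0.0]
gripper_width: -0.3
```

Emit:
send_rows(delta_pos=[[0,-0.02,0],[0,0,0]], twist=[[0,0,-0.1],[0,0,0]], fingers=[-1,-1])

```text
t: 25.92
position: [498.7, -17.3, 148.1]
eef_rot: [-0.15, 1.566, 0.15]
force: [1.0, 2.7, -0.8]
gripper_width: 0.0
```

Emit:
send_rows(delta_pos=[[0,-0.02,0],[0,0,0]], twist=[[0,0,-0.1],[0,0,0]], fingers=[-1,-1])

```text
t: 26.08
position: [498.7, -18.1, 148.1]
eef_rot: [-0.143, 1.566, 0.143]
force: [1.1, 1.6, -0.6]
gripper_width: 0.3
```

Emit:
send_rows(delta_pos=[[0,-0.02,0],[0,0,0]], twist=[[0,0,-0.1],[0,0,0]], fingers=[-1,-1])

```text
t: 26.25
position: [498.6, -18.9, 148.1]
eef_rot: [-0.137, 1.566, 0.137]
force: [1.0, 1.6, -0.8]
gripper_width: 0.3
```

Emit:
send_rows(delta_pos=[[0,-0.02,0],[0,0,0]], twist=[[0,0,-0.1],[0,0,0]], fingers=[-1,-1])

```text
t: 26.42
position: [498.6, -19.7, 148.1]
eef_rot: [-0.131, 1.567, 0.131]
force: [1.5, 1.9, 0.3]
gripper_width: 0.1
```

Emit:
send_rows(delta_pos=[[0,-0.02,0],[0,0,0]], twist=[[0,0,-0.1],[0,0,0]], fingers=[-1,-1])

```text
t: 26.58
position: [498.6, -20.5, 148.1]
eef_rot: [-0.124, 1.567, 0.124]
force: [1.5, 2.0, 0.0]
gripper_width: 0.2
```

Emit:
send_rows(delta_pos=[[0,-0.02,0],[0,0,0]], twist=[[0,0,-0.1],[0,0,0]], fingers=[-1,-1])

```text
t: 26.75
position: [498.7, -21.3, 148.1]
eef_rot: [-0.118, 1.567, 0.118]
force: [1.6, 1.7, 0.1]
gripper_width: -0.2
```

Emit:
send_rows(delta_pos=[[0,-0.02,0],[0,0,0]], twist=[[0,0,-0.1],[0,0,0]], fingers=[-1,-1])

```text
t: 26.92
position: [498.7, -21.9, 148.1]
eef_rot: [-0.112, 1.568, 0.112]
force: [1.6, 2.7, -0.1]
gripper_width: 0.1
```

Emit:
send_rows(delta_pos=[[0,-0.01,0],[0,0,0],[0,0,0]], twist=[[0,0,0],[0,0,0],[0,0,0]], fingers=[-1,-1,-1])

```text
t: 27.17
position: [498.7, -22.1, 148.1]
eef_rot: [-0.112, 1.568, 0.113]
force: [1.8, 4.1, 0.6]
gripper_width: -0.3
```

Emit:
send_rows(delta_pos=[[0,-0.01,0],[0,0,0],[0,0,0]], twist=[[0,0,0],[0,0,0],[0,0,0]], fingers=[-1,-1,-1])

```text
t: 27.42
position: [498.8, -22.3, 148.2]
eef_rot: [-0.112, 1.567, 0.113]
force: [2.4, 5.0, -0.0]
gripper_width: 0.0
```

Emit:
send_rows(delta_pos=[[0,-0.01,0],[0,0,0],[0,0,0]], twist=[[0,0,0],[0,0,0],[0,0,0]], fingers=[-1,-1,-1])

```text
t: 27.67
position: [498.8, -22.5, 148.1]
eef_rot: [-0.112, 1.567, 0.114]
force: [1.5, 6.8, 1.3]
gripper_width: 0.2
```

Emit:
send_rows(delta_pos=[[0,0,0],[0,0,0],[0,0,0],[0,0,0]], twist=[[0,0,0],[0,0,0],[0,0,0],[0,0,0]], fingers=[-1,-1,-1,-1])

```text
t: 28.0
position: [498.8, -22.5, 148.2]
eef_rot: [-0.112, 1.567, 0.114]
force: [2.4, 6.9, 0.6]
gripper_width: 0.0
```

Emit:
send_rows(delta_pos=[[0,0.05,0],[0,0.2,0],[0,0,0.5],[0,0,0.8],[0,0,1],[0,0,1],[-0.5,-0.4,0],[-0.5,-0.4,0],[-0.2,-0.2,0],[0,0,0]], twist=[[0,0,0],[0,0,0],[0,0,0],[0,0,0],[0,0,0],[0,0,0],[0,0,0.2],[0,0,0.2],[0,0,0],[0,0,0]], fingers=[-1,-1,-1,-1,-1,-1,-1,-1,-1,-1])

```text
t: 28.83
position: [449.1, -54.1, 280.2]
eef_rot: [-0.137, 1.567, 0.135]
force: [-0.4, 0.8, -0.0]
gripper_width: 0.1
```

```bash
python3 -c "
from h import *
shot(['wrist','scene','side'],'22');st()
import cv2
w=cv2.imread('pics/wrist22.png');a=cv2.imread('pics/scene22.png')[190:320,200:400];b=cv2.imread('pics/side22.png')[150:280,230:430]
cv2.imwrite('pics/m22.png',np.hstack([cv2.resize(a,(400,260)),cv2.resize(b,(400,260))]))
"
```

```text
t 28.98 pos [450.9 -53.  279.9] yaw 0.174 xax [-0.  0. -1.] F [-0.15  0.81  0.43] T [-0.   -0.02  0.03] w -0.3
```

View pics/m22.png

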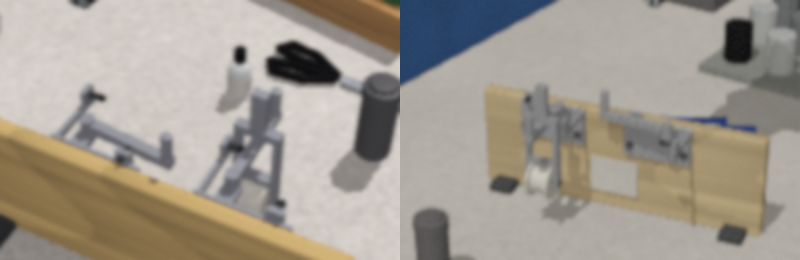

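View pics/wrist22.png

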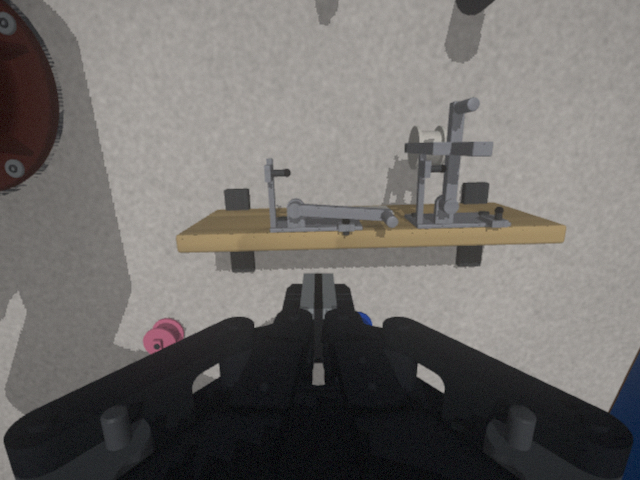

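```bash
python3 -c "
import cv2
a=cv2.imread('pics/wrist22.png');cv2.imwrite('pics/wz22.png',cv2.resize(a[90:245,255:520],None,fx=3,fy=3,interpolation=cv2.INTER_CUBIC))"
```

```text
(no output)
```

View pics/wz22.png

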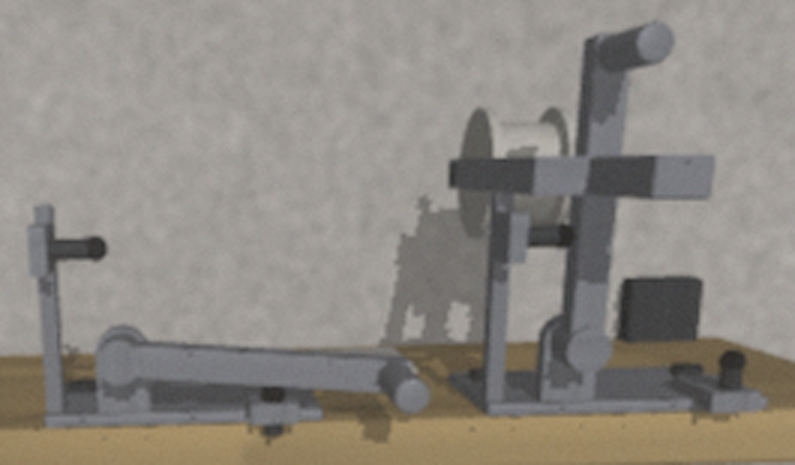

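Run:
```python
from h import *
np.set_printoptions(precision=1,suppress=True)
c=load("wrist22");A=lambda x,y:(255+x/3,90+y/3);g=lambda p,z:onz(c,*A(*p),z)
hA=g((122,360),142);pA=g((410,393),165);hB=g((588,350),142);pB=g((654,42),165);tab=g((684,177),188)
print(hA,pA,hB,pB,tab)
print("A %.3f B %.3f plate %.3f"%(np.arctan2(*(pA-hA)[1::-1]),np.arctan2(*(pB-hB)[1::-1]),np.arctan2(*(hB-hA)[1::-1])))
```

```text
[427.7 -44.6 142. ] [505.3 -35.6 165. ] [558.7 -18.7 142. ] [543.6  59.8 165. ] [549.4  28.8 188. ]
A 0.115 B 1.760 plate 0.195
```

```bash
python3 -c "
from workcell import r
print(r.job_done())"
```

```text
the job is handed in; nothing more can be done
None
```

The spool now hangs on hook B, which I first swung out onto its stop. Emptied hook A is folded back on its rest. The job took about 29 s of the 72 s allowed and is handed in.

- **Hook B:** I pushed it at the pin with shut fingers until it stopped. It held about 6.8 N without moving. It read about 1.56 to 1.57 rad, and its pin was at the same place in the last picture, after everything else was done.
- **Spool:** I gripped it by the tab, lifted it 31 mm, slid it off A and onto B, and lowered it until contact. The lowering force reached about 6.5 N, and I eased off before letting go. The tab ended about 48 mm from B's hinge, inside the pin, and had not moved in the last picture.
- **Hook A:** I pushed it back the same way. It held about 7 N without moving. The last picture puts it at about −0.08 rad, with the rest screw against the bar.

The last pictures show the gripper well clear of the board, hooks and spool. The glue bottle, scissors and tube look untouched. No check failed, but I did not press hook B again after hanging the spool. That it is still on its stop rests on its unchanged pin position.

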